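# Hold the link over the uncapped scanner

## Task

Take the dust cap off the upward-looking scanner and set it flat, right way up, in the shallow empty tray; then pick up the long two-bore link, carry it over the steel guard plate, and hold it flat and still about one centimetre above the scanner's window, centred on the glass and with its length along the window's length. Neither the link nor the robot may touch the scanner, do not bump the guard, and leave the other parts and gauges where they are. Finish while still holding the link there: do not put it down or let go.

Things in the scene. Friction and masses are not known exactly. Their poses are not given: they have to be found in the camera images.
- sensor: Fixed upward-looking optical scanner: white box 150 x 90 x 60 mm high, with a black rectangular window frame 100 x 44 mm standing 8 mm proud on the middle of its top. Origin at the centre of its underside on the table; x along its length (and along the window's length), z up. Window glass 68 mm above the table.
- glass (a point): Centre of the scanner's window glass, at the level of the window frame's top face, 68 mm above the table (hidden under the cap at the start).
- cap: Loose grey plastic dust cap over the scanner's window, 60 g: a plate 112 x 56 mm, its top face 11 mm above its origin, with a skirt 7 mm deep (underside z 0 to 7 mm) that fits 3 mm loosely round the window frame; on top a central upright grip rib 70 mm long (along x), 12 mm thick (along y), 30 mm tall (z 11 to 41 mm). Origin at the centre of the skirt's lower edge; x along its length, z up. On the scanner the origin is 61 mm above the table. It lifts straight off.
- tray: Fixed shallow open white plastic tray on the scanner's far side from the guard (left, +y), outside 200 (x) x 140 (y) mm, 22 mm high, walls and floor 5 mm. Origin at the centre of its underside; empty.
- guard: Fixed upright sheet-steel guard plate between the loose parts and the scanner: 320 mm long (along its x), 7 mm thick at the rubber-edged top, 90 mm high, foot 22 mm wide. Origin under its centre, at the table.
- link: The link to be scanned: loose bright aluminium bar 100 (x) x 32 (y) x 26 (z) mm, with two vertical 18 mm through bores 34 mm either side of the centre; about 0.15 to 0.25 kg. It lies flat on the table on the right (-y) side of the guard, in one of three places shared with the short plate and the collar. Origin at the centre of its underside; x along its length, z up. Both ends are alike.
- short_plate: Bystander: loose aluminium plate 64 x 32 x 26 mm with a single central bore. Origin at the centre of its underside.
- collar: Bystander: loose round aluminium collar, 58 mm across, 24 mm bore, 26 mm high. Origin at the centre of its underside.
- master: Bystander: loose steel setting cylinder, 32 mm across on a 48 mm foot, 65 mm high, standing near the far end of the guard on its right side. Origin at the centre of its underside.
- angle_plate: Bystander: loose dark steel angle plate, 70 x 60 mm, 80 mm high, beyond the guard's far end. Origin at the centre of its underside.
- caliper: Bystander: loose steel caliper 230 mm long, 12 mm thick, lying to the right of the loose parts. Origin under its middle.
- pen: Bystander: loose marker pen 110 mm long, 12 mm thick, lying on the robot side of the loose parts. Origin under its middle.
- gauge_case: Bystander: loose open wooden case of gauge blocks, 100 x 160 x 30 mm, far right. Origin at the centre of its underside.
Mind the look-alikes: they are no part of the job. Leave any brown or purple look-alike of the link alone.

How it is judged:
By the outcome, as a careful person would: the job done as asked, in the order asked, and still so for the second after the job is handed in, while the arm keeps its last pose, push and grip.
It also fails if it takes over 64 s, if anything falls off the work surface, if the arm or the gripper's body presses on something with over 40 N, if the wrist force passes 120 N, or if a joint passes its speed limit or range.

## Robot

A 6-joint arm with a two-finger parallel gripper is mounted at the origin on the work surface. World frame = base frame: x ahead of the robot, y to its left, z up, the work surface at z = 0. Lengths are in m, angles in rad, forces in N, time in s.
With the tool pointing down it reaches from about 0.35 to 0.85 m from the base axis. Payload 8.1 kg.
Tool frame: the origin (TCP) lies midway between the tips of the shut fingers; the grasp point (between the pads) lies 19 mm behind it (robot.tcp_to_grasp is the distance from the TCP to the grasp point, in m); z points along the fingers, y is the direction in which the jaws open and shut (so a half turn about z gives the same grasp; the last joint's range is limited). The gripper opens to 93 mm and grips with 3 to 60 N. Pads are 15 mm wide; open, the fingers measure 128 mm over their backs; the gripper's body (75 mm by 188 mm) begins 65 mm behind the grasp point.
Start: joints at [1.187, 0.13, 1.488, -0, 1.523, -0.085], TCP at [0.177, 0.573, 0.187] pointing down, gripper open.
Joint ranges: [-2.96, 2.96], [-0.89, 2.26], [0.02, 2.5], [-1.34, 4.48], [0, 2.73], [-2.66, 2.66]. Speed limits (rad/s): [2.39, 2.39, 2.79, 3.14, 3.14, 3.14].

## Interface

Orientations are given as a rotation vector (axis times angle).
In Python, from plant import robot gives the robot as it stands.
- The arm moves only by the tool send_rows, never from a script. Its argument "series" is a list of rows, each an object of numbers: "wx", "wy", "wz": the turn, a rotation vector about the world's x, y, z in rad; "dx", "dy", "dz": the shift along the world's x, y, z in cm; "fingers": the closure in counts, from 0 (fully open) to 255 (shut). In form: [{"wx": .., "wy": .., "wz": .., "dx": .., "dy": .., "dz": .., "fingers": ..}, ...]. A call has 1 to 20 rows; each row shifts and turns the pose as measured when the row begins; what a row does not reach is not made up. A row lasts 1/12 s, in which the tool goes at most 41.7 mm and 7.16 degrees, less where a joint would pass 70% of its speed; a pose out of reach is approached as far as the arm can. A call is refused whole if a number of a shift passes 4.17 or a number of a turn 0.125, either way. A call with a gripper value outside its range is refused whole. The fingers move at their own pace and stop on an object; "newtons" is the grip in N (left out, the last holds). Time passes only in rows, so rows that do not move let the fingers close. It gives the time, the measured TCP pose, the force and the opening at its end, in the units of the state.
- robot.read_state(): the state, without advancing time (a new reading comes with each control period).
- robot.read_camera(name): name is "side" or "top" or "wrist"; returns the picture (420x560x3 uint8, red, green, blue); there is no depth.
- robot.camera_info(name): a dict with "intrinsics" (3x3 intrinsics, pixels), "extrinsics" (4x4, takes a point from world to camera coordinates); the wrist camera has in their place "tool_from_camera" (4x4, takes a point from camera to tool coordinates, whose origin is the TCP and whose axes are the flange's). Camera axes: x right, y up, looking along -z (the intrinsics and any distortion apply to the point x, -y, -z); pixel columns grow to the right and rows downward; lengths in m; the calibration is good to about 2 mm. A picture is of the moment at which its call begins: read the wrist's pose just before it. camera_info takes no time and is no camera call.
- robot.close_job(): hands the job in, once; it reports no verdict.
The state is a dict: "t": time; "q": joint angles; "dq": joint speeds; "joint_torque": joint torques, N m; "tool_pos": TCP position; "orientation": TCP orientation; "force": force on the tool from outside, world axes, zero at the start; "wrist_torque": the same for the moment, N m; "opening": finger opening in m.
Only numpy, scipy, OpenCV 4.12 (cv2) and the standard library are available. Lean on these libraries where they do the work, as an engineer would, in place of code of your own. Each camera call takes 0.05 s, during which the arm holds its last target.

## Working session

There is one attempt and no reset: what is moved stays moved. The work goes in short steps, Python scripts to look and compute and a tool call to move; the robot and the scene stay as the last step left them, time stands still between calls to the robot, and variables do not carry over. Pictures are saved under pics/ and viewed, and the job is handed in when it is done.

Besides the shell and the picture viewer there is one more tool, called after "Call:" as name(argument=value, ...), one argument or row to a line, values as JSON. send_rows: Moves the arm, as the interface text tells. Its arguments: {"type":"object","properties":{"series":{"type":"array","items":{"type":"object","properties":{"wx":{"type":"number"},"wy":{"type":"number"},"wz":{"type":"number"},"dx":{"type":"number"},"dy":{"type":"number"},"dz":{"type":"number"},"fingers":{"type":"number"}}}},"newtons":{"type":"number"}},"required":["series"]}

```bash
mkdir -p pics
cat > h.py <<'E'
from plant import robot
import numpy as np, cv2
def snap(n,f):
    im=robot.read_camera(n); cv2.imwrite('pics/'+f,cv2.cvtColor(im,cv2.COLOR_RGB2BGR)); return im
E
python3 - <<'E'
from h import *
s=robot.read_state()
for k,v in s.items(): print(k,np.round(v,3))
for n in('side','top'):
    snap(n,n+'0.png'); print(n,robot.camera_info(n))
print(robot.camera_info('wrist'), [a for a in dir(robot) if a[0]!='_'], robot.tcp_to_grasp)
E
```

```text
t 0.0
q [ 1.187  0.131  1.489  0.     1.523 -0.085]
dq [-0.    -0.001  0.001  0.     0.001  0.002]
joint_torque [ 1.0000e-03 -5.5983e+01 -4.9177e+01  7.7000e-02  3.5000e-02 -0.0000e+00]
tool_pos [0.176 0.573 0.186]
orientation [-4.680e-01 -3.106e+00  3.000e-03]
force [0.576 0.288 0.094]
wrist_torque [-0.019 -0.007 -0.015]
opening 0.093
side {'intrinsics': array([[404.58249219,   0.        , 284.0856248 ],
       [  0.        , 404.58249219, 204.63926626],
       [  0.        ,   0.        ,   1.        ]]), 'extrinsics': array([[ 0.94986336, -0.3126282 ,  0.00481789, -0.47695164],
       [ 0.15381409,  0.48064046,  0.86332263, -0.13365225],
       [-0.27221467, -0.81929748,  0.50462939, -0.93500007],
       [ 0.        ,  0.        ,  0.        ,  1.        ]])}
top {'intrinsics': array([[424.31235213,   0.        , 277.62870544],
       [  0.        , 424.31235213, 214.44224459],
       [  0.        ,   0.        ,   1.        ]]), 'extrinsics': array([[ 0.0076729 , -0.99941557, -0.03331122, -0.02410092],
       [ 0.99476122,  0.00423283,  0.10213811, -0.52211523],
       [-0.10193742, -0.03392041,  0.99421234, -1.05334412],
       [ 0.        ,  0.        ,  0.        ,  1.        ]])}
{'intrinsics': array([[332.99629269,   0.        , 279.0907386 ],
       [  0.        , 332.99629269, 206.397701  ],
       [  0.        ,   0.        ,   1.        ]]), 'tool_from_camera': array([[ 1.59408490e-04,  9.63812273e-01,  2.66581839e-01,
         7.31632054e-02],
       [ 9.99999951e-01, -2.25169241e-04,  2.16115231e-04,
         1.54103134e-03],
       [ 2.68320542e-04,  2.66581792e-01, -9.63812262e-01,
        -1.97421356e-01],
       [ 0.00000000e+00,  0.00000000e+00,  0.00000000e+00,
         1.00000000e+00]])} ['IKError', 'camera_info', 'close_job', 'read_camera', 'read_state', 'tcp_to_grasp'] 0.0188
```

View pics/side0.png

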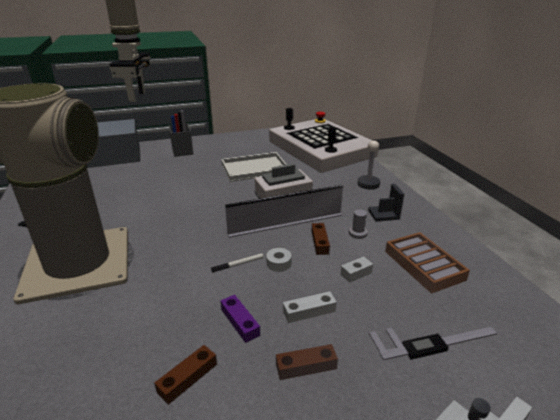

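View pics/top0.png

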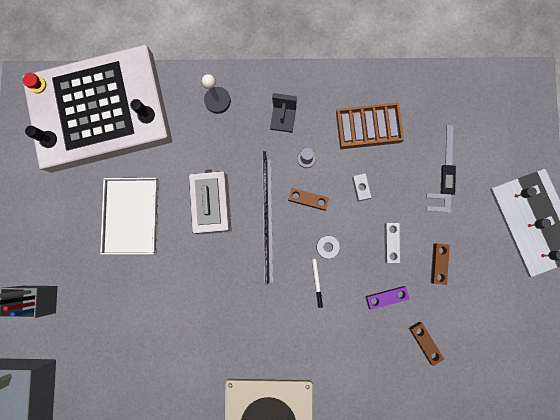

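Candidates for the link in the top view are the bright bar at (393,243), brown bars at (308,198), (441,264) and (427,343), a purple bar at (387,297), and the short plate at (362,187) with one bore. By the description I choose the bright two-bore bar at (393,243). Next I check it in a crop and measure it.

```bash
cat >> h.py <<'E'
def pose(s=None):
    s=s or robot.read_state(); R=cv2.Rodrigues(np.array(s['orientation'],float))[0]; return R,np.array(s['tool_pos'])
def cam(n,s=None):
    i=robot.camera_info(n)
    if n=='wrist':
        R,p=pose(s); T=np.array(i['tool_from_camera']); return i['intrinsics'],R@T[:3,:3],R@T[:3,3]+p
    E=np.array(i['extrinsics']); return i['intrinsics'],E[:3,:3].T,-E[:3,:3].T@E[:3,3]
def ray(n,uv,z,s=None):
    K,R,c=cam(n,s); uv=np.atleast_2d(np.array(uv,float))
    d=np.c_[(uv[:,0]-K[0,2])/K[0,0],-(uv[:,1]-K[1,2])/K[1,1],-np.ones(len(uv))]@R.T
    return c+d*((z-c[2])/d[:,2])[:,None]
def proj(n,P,s=None):
    K,R,c=cam(n,s); q=(np.atleast_2d(P)-c)@R; return np.c_[K[0,2]+K[0,0]*q[:,0]/-q[:,2],K[1,2]-K[1,1]*q[:,1]/-q[:,2]]
E
python3 - <<'E'
from h import *
im=cv2.imread('pics/top0.png')
cv2.imwrite('pics/crop0.png',np.hstack([cv2.resize(im[150:270,90:240],None,fx=2.6,fy=2.6,interpolation=2),cv2.resize(im[170:290,320:470],None,fx=2.6,fy=2.6,interpolation=2)]))
hsv=cv2.cvtColor(im,cv2.COLOR_BGR2HSV)
def rect(roi,thr,z,name,lo=False):
    x0,y0,x1,y1=roi; g=hsv[y0:y1,x0:x1,2]; m=((g<thr) if lo else ((g>thr)&(hsv[y0:y1,x0:x1,1]<60))).astype(np.uint8)
    c=max(cv2.findContours(m,0,2)[0],key=cv2.contourArea)
    b=cv2.boxPoints(cv2.minAreaRect(c))+[x0,y0]
    w=ray('top',b,z); e=w[1]-w[0];f=w[2]-w[1]; L=e if np.linalg.norm(e)>np.linalg.norm(f) else f
    print(name,np.round(w.mean(0),4),'sz',np.round([np.linalg.norm(e),np.linalg.norm(f)],3),'yaw',np.degrees(np.arctan2(L[1],L[0])).round(1)%180)
rect((370,210,415,275),140,.026,'link')
rect((345,165,380,210),140,.026,'short')
rect((310,230,345,262),140,.026,'collar')
rect((180,160,240,245),150,.06,'scanner')
rect((90,165,170,265),150,.022,'tray')
rect((255,140,274,295),70,.09,'guard',True)
rect((195,178,216,222),80,.1,'rib',True)
print(cv2.cvtColor(im,6)[200,195:230])
E
```

```text
link [ 0.4547 -0.3082  0.026 ] sz [0.11 0.16] yaw 178.6
short [ 0.5937 -0.2352  0.026 ] sz [0.086 0.113] yaw 179.1
collar [ 0.4444 -0.1458  0.026 ] sz [0.086 0.078] yaw 90.3
scanner [0.5505 0.1517 0.06  ] sz [0.09  0.149] yaw 5.199999999999989
tray [0.5193 0.3671 0.022 ] sz [0.205 0.142] yaw 1.2
guard [0.512  0.0054 0.09  ] sz [0.008 0.318] yaw 1.5999999999999943
rib [0.5484 0.1446 0.1   ] sz [0.068 0.012] yaw 177.4
[229 162 159 163 162 164 168 107 157 156 163 189  74  29  98 169 168 161
 164 162 165 166 173 102 112 215 215 211 210 219 220  96  67  91  94]
```

View pics/crop0.png

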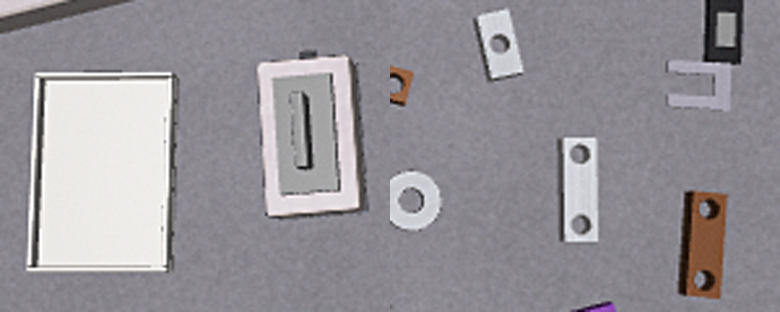

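The crop shows the bright two-bore bar at crop pixel (580,190), well apart from the brown bar at (705,243). I confirm it as the link. Now I move above the scanner.

Call:
send_rows(
  series=[
    {"dx":2,"dy":-2.2,"dz":0.3,"wz":0.028},
    {"dx":2.7,"dy":-3,"dz":0.3,"wz":0.028},
    {"dx":2.7,"dy":-3,"dz":0.3,"wz":0.028},
    {"dx":2.7,"dy":-3,"dz":0.3,"wz":0.028},
    {"dx":2.7,"dy":-3,"dz":0.3,"wz":0.028},
    {"dx":2.7,"dy":-3,"wz":0.028},
    {"dx":2.7,"dy":-3,"wz":0.028},
    {"dx":2.7,"dy":-3,"wz":0.028},
    {"dx":2.7,"dy":-3,"wz":0.028},
    {"dx":2.7,"dy":-3,"wz":0.028},
    {"dx":2.7,"dy":-3,"wz":0.028},
    {"dx":2.7,"dy":-3,"wz":0.028},
    {"dx":2.7,"dy":-3,"wz":0.028},
    {"dx":2,"dy":-2.5,"wz":0.028},
    {"dx":1,"dy":-1},
    {},
  ],
)

```text
schema error: expected keys wx, wy, wz, dx, dy, dz, fingers
```

```bash
cat >> h.py <<'E'
def show(s=None):
    s=s or robot.read_state(); R,p=pose(s); print('t',round(s['t'],2),'pos',np.round(p,4),'jawyaw',np.degrees(np.arctan2(R[1,1],R[0,1])).round(2),'z',np.round(R[:,2],4),'F',np.round(s['force'],1),'op',round(s['opening'],4))
E
python3 - <<'E'
from h import *
show(); s=robot.read_state(); snap('wrist','w1.png')
# tray, scanner coarse again
E
```

```text
t 0.1 pos [0.1764 0.5729 0.1864] jawyaw 72.88 z [-6.0e-04 -1.5e-03 -1.0e+00] F [-0.9  0.1 -0.6] op 0.0929
```

View pics/w1.png

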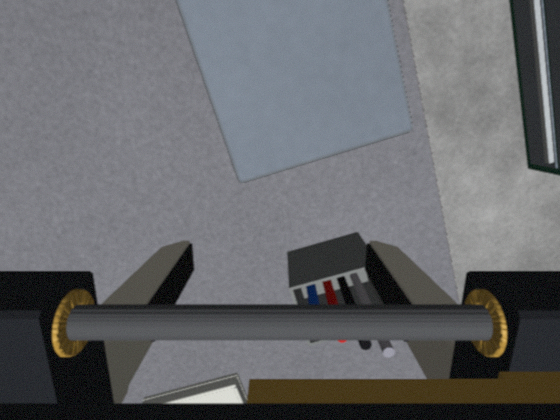

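The call was refused because every key is required. The wrist picture shows only the start area: pen box near (330,290) and the tray's corner at (240,380). I resend with full rows.

Call:
send_rows(
  series=[
    {"wx":0,"wy":0,"wz":0.028,"dx":2,"dy":-2.2,"dz":0.4,"fingers":0},
    {"wx":0,"wy":0,"wz":0.028,"dx":2.7,"dy":-3,"dz":0.4,"fingers":0},
    {"wx":0,"wy":0,"wz":0.028,"dx":2.7,"dy":-3,"dz":0.4,"fingers":0},
    {"wx":0,"wy":0,"wz":0.028,"dx":2.7,"dy":-3,"dz":0.4,"fingers":0},
    {"wx":0,"wy":0,"wz":0.028,"dx":2.7,"dy":-3,"dz":0,"fingers":0},
    {"wx":0,"wy":0,"wz":0.028,"dx":2.7,"dy":-3,"dz":0,"fingers":0},
    {"wx":0,"wy":0,"wz":0.028,"dx":2.7,"dy":-3,"dz":0,"fingers":0},
    {"wx":0,"wy":0,"wz":0.028,"dx":2.7,"dy":-3,"dz":0,"fingers":0},
    {"wx":0,"wy":0,"wz":0.028,"dx":2.7,"dy":-3,"dz":0,"fingers":0},
    {"wx":0,"wy":0,"wz":0.028,"dx":2.7,"dy":-3,"dz":0,"fingers":0},
    {"wx":0,"wy":0,"wz":0.028,"dx":2.7,"dy":-3,"dz":0,"fingers":0},
    {"wx":0,"wy":0,"wz":0.028,"dx":2.7,"dy":-3,"dz":0,"fingers":0},
    {"wx":0,"wy":0,"wz":0.028,"dx":2.7,"dy":-3,"dz":0,"fingers":0},
    {"wx":0,"wy":0,"wz":0.028,"dx":2,"dy":-2.5,"dz":0,"fingers":0},
    {"wx":0,"wy":0,"wz":0,"dx":0,"dy":0,"dz":0,"fingers":0},
  ],
)

```text
t: 1.4
tool_pos: [0.5449, 0.1454, 0.198]
orientation: [0.19, -3.132, 0.011]
force: [-0.2, 0.1, -0.5]
opening: 0.093
```

Run:
```python
from h import *
show(); snap('wrist','w2.png')
```

```text
t 1.4 pos [0.5449 0.1454 0.198 ] jawyaw 96.95 z [-0.0029 -0.0074 -1.    ] F [-0.2  0.1 -0.5] op 0.093
```

View pics/w2.png

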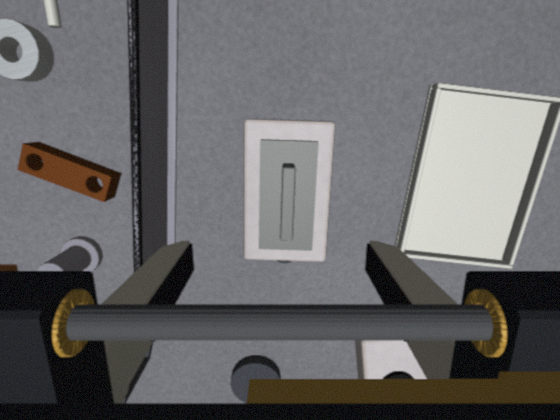

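The scanner and cap are fully visible: box (245–333, 121–260), rib (288,202), tray at right (400–560, 85–265). I measure from here.

```bash
cat >> h.py <<'E'
def rectw(cam_,m,roi,z,name,s=None):
    x0,y0,x1,y1=roi; mm=m[y0:y1,x0:x1].astype(np.uint8)
    mm=cv2.morphologyEx(mm,cv2.MORPH_OPEN,np.ones((3,3)))
    c=max(cv2.findContours(mm,0,2)[0],key=cv2.contourArea)
    p=c.reshape(-1,2)+[x0,y0]
    w=ray(cam_,p,z,s)[:,:2]*1000
    (cx,cy),(a,b),an=cv2.minAreaRect(w.astype(np.float32))
    if a<b: an+=90; a,b=b,a
    an=(an+90)%180-90
    print(name,np.round([cx,cy],1),'sz',round(a,1),round(b,1),'yaw',round(an,2)); return p,(cx,cy,an)
E
python3 - <<'E'
from h import *
im=cv2.imread('pics/w2.png'); hsv=cv2.cvtColor(im,cv2.COLOR_BGR2HSV).astype(int)
print('tcp px',proj('wrist',[pose()[1]]))
for y in (150,200,230): print(y,[tuple(im[y,x]) for x in (248,255,262,270,281,284,288,292,300,310,318,326,331)])
v=hsv[...,2]
m=(v>175)
rectw('wrist',m,(235,110,345,264),.06,'scanner')
rectw('wrist',m,(395,75,560,270),.022,'tray')
g=(im[...,1].astype(int)-im[...,2]>3)&(v>110)
rectw('wrist',g,(235,110,345,264),.072,'cap')
cv2.imwrite('pics/c2.png',cv2.resize(im[105:275,230:350],None,fx=3.5,fy=3.5,interpolation=2))
E
```

```text
tcp px [[277.3644199  233.97667284]]
150 [(np.uint8(194), np.uint8(190), np.uint8(198)), (np.uint8(195), np.uint8(191), np.uint8(197)), (np.uint8(150), np.uint8(150), np.uint8(149)), (np.uint8(149), np.uint8(149), np.uint8(148)), (np.uint8(149), np.uint8(151), np.uint8(148)), (np.uint8(148), np.uint8(148), np.uint8(148)), (np.uint8(149), np.uint8(149), np.uint8(150)), (np.uint8(147), np.uint8(149), np.uint8(145)), (np.uint8(150), np.uint8(153), np.uint8(152)), (np.uint8(146), np.uint8(148), np.uint8(145)), (np.uint8(179), np.uint8(178), np.uint8(180)), (np.uint8(199), np.uint8(195), np.uint8(202)), (np.uint8(173), np.uint8(174), np.uint8(182))]
200 [(np.uint8(192), np.uint8(188), np.uint8(193)), (np.uint8(190), np.uint8(189), np.uint8(193)), (np.uint8(144), np.uint8(145), np.uint8(142)), (np.uint8(145), np.uint8(147), np.uint8(144)), (np.uint8(112), np.uint8(112), np.uint8(111)), (np.uint8(140), np.uint8(143), np.uint8(141)), (np.uint8(144), np.uint8(145), np.uint8(143)), (np.uint8(131), np.uint8(132), np.uint8(130)), (np.uint8(144), np.uint8(145), np.uint8(143)), (np.uint8(140), np.
[... 382 characters left out ...]
int8(111), np.uint8(106)), (np.uint8(138), np.uint8(139), np.uint8(136)), (np.uint8(131), np.uint8(131), np.uint8(130)), (np.uint8(109), np.uint8(108), np.uint8(108)), (np.uint8(138), np.uint8(142), np.uint8(136)), (np.uint8(139), np.uint8(139), np.uint8(139)), (np.uint8(195), np.uint8(192), np.uint8(196)), (np.uint8(157), np.uint8(162), np.uint8(169)), (np.uint8(131), np.uint8(125), np.uint8(123))]
scanner [548.9 156. ] sz 146.2 86.3 yaw 5.25
tray [516.  362.9] sz 182.5 122.4 yaw 0.44Traceback (most recent call last):
  File "<stdin>", line 10, in <module>
  File "h.py", line 23, in rectw
    c=max(cv2.findContours(mm,0,2)[0],key=cv2.contourArea)
ValueError: max() iterable argument is empty
```

Run:
```python
from h import *
im=cv2.imread('pics/w2.png'); v=im.max(2).astype(int)
show()
hole=cv2.medianBlur(im,3).max(2)<172
roi=np.zeros_like(hole); 
m=hole.astype(np.uint8)
rectw('wrist',m.astype(bool),(250,132,328,256),.072,'cap')
from h import *
# rib edges: profile rows 185..235
for y in (190,205,220,235):
    r=v[y,272:304]; print(y,r)
cv2.imwrite('pics/c2.png',cv2.resize(im[105:275,230:350],None,fx=3.5,fy=3.5,interpolation=2))
```

```text
t 1.45 pos [0.5435 0.1472 0.1978] jawyaw 96.87 z [-0.0041 -0.0063 -1.    ] F [ 0.1  0.  -0.2] op 0.0929
cap [548.9 156. ] sz 113.2 56.0 yaw 5.31
190 [146 144 147 147 146 144 147 152 141 122 108 129 144 146 148 144 139 143
 142 139 140 127 114 134 141 145 147 149 145 145 148 147]
205 [141 142 141 146 147 144 145 143 128 107 121 133 142 140 143 140 141 140
 142 141 130 109 120 140 143 144 143 147 146 142 145 142]
220 [144 142 141 143 140 140 145 136 120 104 128 142 142 139 134 140 141 142
 138 130 118 121 137 142 142 141 140 139 138 149 143 143]
235 [141 138 140 138 139 141 133 121 108 121 130 135 137 135 138 136 134 135
 135 123 112 119 138 139 138 141 142 138 141 142 140 138]
```

View pics/c2.png

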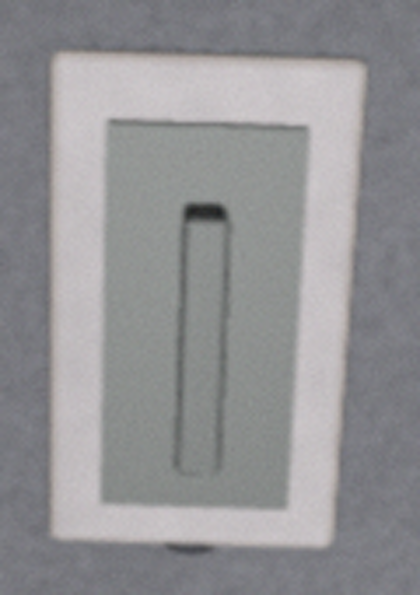

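Run:
```python
from h import *
print(ray('wrist',[[287,205],[288.2,190],[285.7,235]],.102))
print(ray('wrist',[[288.5,168],[285.5,240]],.102))
for i in range(2): snap('wrist','w3_%d.png'%i); show()
```

```text
[[0.54923811 0.15566925 0.102     ]
 [0.53522476 0.15498012 0.102     ]
 [0.57819294 0.15812031 0.102     ]]
[[0.51542964 0.15271555 0.102     ]
 [0.58315842 0.15855634 0.102     ]]
t 1.5 pos [0.5425 0.1491 0.1979] jawyaw 96.92 z [-0.0046 -0.0055 -1.    ] F [-0.4  1.1  0.1] op 0.0933
t 1.55 pos [0.5418 0.1503 0.1981] jawyaw 97.01 z [-0.0045 -0.0051 -1.    ] F [0.4 0.4 0.5] op 0.0928
```

Call:
send_rows(
  series=[
    {"wx":0.005,"wy":-0.004,"wz":-0.029,"dx":0.8,"dy":0.4,"dz":-2,"fingers":0},
    {"wx":0,"wy":0,"wz":0,"dx":0,"dy":0,"dz":-1,"fingers":0},
    {"wx":0,"wy":0,"wz":0,"dx":0,"dy":0,"dz":0,"fingers":0},
    {"wx":0,"wy":0,"wz":0,"dx":0,"dy":0,"dz":0,"fingers":0},
    {"wx":0,"wy":0,"wz":0,"dx":0,"dy":0,"dz":0,"fingers":0},
    {"wx":0,"wy":0,"wz":0,"dx":0,"dy":0,"dz":0,"fingers":0},
  ],
)

```text
t: 2.05
tool_pos: [0.5456, 0.1611, 0.1686]
orientation: [0.16, -3.136, -0.002]
force: [-1.2, -0.4, 0.6]
opening: 0.0929
```

Run:
```python
from h import *
s=robot.read_state(); show(s); im=snap('wrist','w4.png'); show()
m=cv2.medianBlur(im,3).max(2)>172
p,_=rectw('wrist',m,(200,60,370,330),.06,'scanner',s); print(p.min(0),p.max(0))
```

```text
t 2.05 pos [0.5456 0.1611 0.1686] jawyaw 95.83 z [-0.0014  0.0014 -1.    ] F [-1.2 -0.4  0.6] op 0.0929
t 2.1 pos [0.5457 0.1611 0.1688] jawyaw 95.83 z [-0.0011  0.0016 -1.    ] F [-0.  -0.8  0.2] op 0.0931
scanner [550.4 154. ] sz 146.4 86.6 yaw 5.32
[222 119] [318 269]
```

View pics/w4.png

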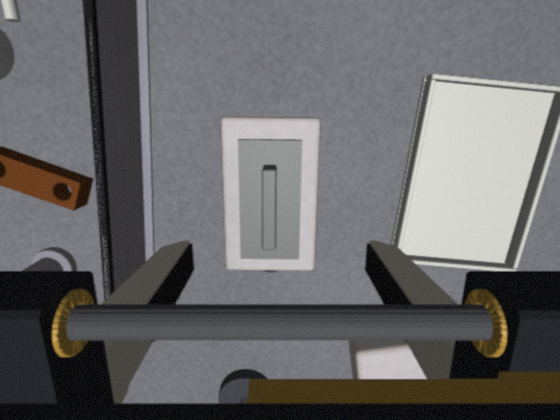

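Scanner box is now at (222–318, 119–269), the rib at about (268,207), and the tray at right. I measure the rib and tray with the settled pose.

Run:
```python
from h import *
s=robot.read_state(); im=cv2.imread('pics/w4.png'); b=cv2.medianBlur(im,3); v=b.max(2).astype(int)
p,_=rectw('wrist',v<172,(231,132,308,262),.072,'cap',s); print(p.min(0),p.max(0))
for y in (185,210,235): print(y,im[y,255:285].max(1))
p,_=rectw('wrist',v>165,(390,65,560,275),.022,'tray',s); print(p.min(0),p.max(0))
P=ray('wrist',[[429,76],[395,262],[518,270],[559,89]],.022,s); print(P.round(4),P.mean(0))
im2=cv2.imread('pics/w4.png')
cv2.imwrite('pics/c4.png',cv2.resize(im2[60:290,380:560],None,fx=2.5,fy=2.5,interpolation=2))
```

```text
cap [550.7 154.1] sz 113.1 56.3 yaw 5.2
[238 139] [301 259]
185 [146 145 148 149 148 145 129 113 130 141 143 146 146 144 144 145 145 149
 144 133 111 119 145 148 149 150 151 147 150 147]
210 [143 141 143 146 144 136 121 109 127 138 139 142 141 138 139 145 139 142
 137 123 104 116 138 147 146 144 145 146 143 143]
235 [139 138 143 137 143 138 122 109 123 135 138 134 138 136 136 140 138 137
 130 117  99 112 136 142 141 141 139 143 141 135]
tray [517.2 360.9] sz 182.1 122.4 yaw 0.6
[399  81] [552 262]
[[0.4228 0.2958 0.022 ]
 [0.6192 0.301  0.022 ]
 [0.6148 0.4416 0.022 ]
 [0.4216 0.425  0.022 ]] [0.51960454 0.36585457 0.022     ]
```

View pics/c4.png

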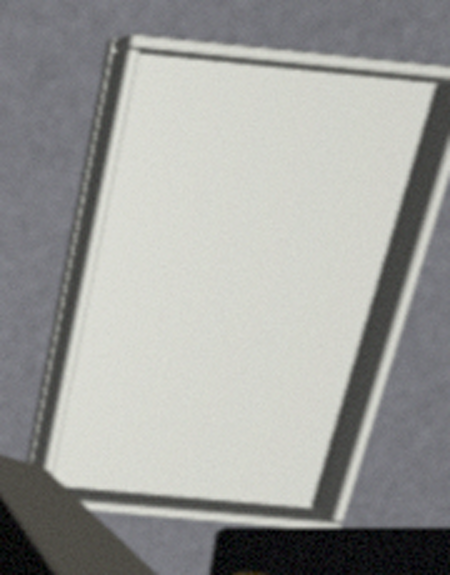

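Call:
send_rows(
  series=[
    {"wx":0.001,"wy":-0.001,"wz":-0.01,"dx":0.5,"dy":-0.7,"dz":-1.5,"fingers":120},
    {"wx":0,"wy":0,"wz":0,"dx":0,"dy":0,"dz":-2,"fingers":120},
    {"wx":0,"wy":0,"wz":0,"dx":0,"dy":0,"dz":-1,"fingers":120},
    {"wx":0,"wy":0,"wz":0,"dx":0,"dy":0,"dz":0,"fingers":120},
    {"wx":0,"wy":0,"wz":0,"dx":0,"dy":0,"dz":0,"fingers":120},
    {"wx":0,"wy":0,"wz":0,"dx":0,"dy":0,"dz":0,"fingers":120},
    {"wx":0,"wy":0,"wz":0,"dx":0,"dy":0,"dz":0,"fingers":120},
  ],
  newtons=15,
)

```text
t: 2.68
tool_pos: [0.5532, 0.1554, 0.1289]
orientation: [-0.147, 3.13, 0.006]
force: [-0.5, -0.2, 0.4]
opening: 0.0516
```

Run:
```python
from h import *
s=robot.read_state(); show(s); im=snap('wrist','w5.png')
v=cv2.medianBlur(im,3).max(2).astype(int)
rectw('wrist',v>172,(150,60,400,305),.06,'scanner',s)
```

```text
t 2.68 pos [0.5532 0.1554 0.1289] jawyaw 95.39 z [ 0.0081  0.004  -1.    ] F [-0.5 -0.2  0.4] op 0.0516
scanner [550.5 154. ] sz 146.5 87.1 yaw 5.28
```

View pics/w5.png

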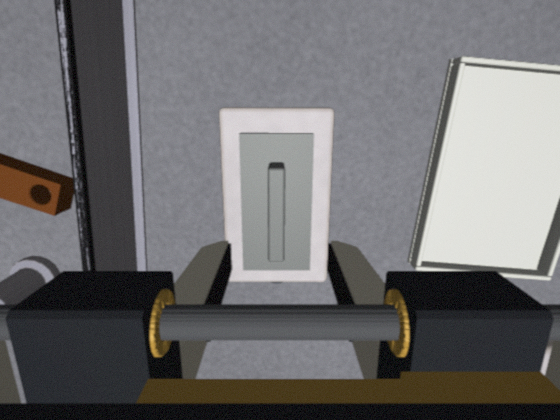

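The view shows the rib at (276,213), centred between the half-shut fingers. I descend over it.

Call:
send_rows(
  series=[
    {"wx":-0.004,"wy":0.008,"wz":-0.002,"dx":-0.25,"dy":-0.15,"dz":-1.5,"fingers":120},
    {"wx":0,"wy":0,"wz":0,"dx":0,"dy":0,"dz":-1.5,"fingers":120},
    {"wx":0,"wy":0,"wz":0,"dx":0,"dy":0,"dz":-0.6,"fingers":120},
    {"wx":0,"wy":0,"wz":0,"dx":0,"dy":0,"dz":0,"fingers":120},
    {"wx":0,"wy":0,"wz":0,"dx":0,"dy":0,"dz":0,"fingers":120},
    {"wx":0,"wy":0,"wz":0,"dx":0,"dy":0,"dz":0,"fingers":120},
  ],
)

```text
t: 3.23
tool_pos: [0.5516, 0.154, 0.0923]
orientation: [-0.144, 3.136, -0.0]
force: [-0.0, -0.1, -0.2]
opening: 0.0494
```

Run:
```python
from h import *
show()
```

```text
t 3.23 pos [0.5516 0.154  0.0923] jawyaw 95.26 z [ 2.5e-03 -1.0e-04 -1.0e+00] F [-0.  -0.1 -0.2] op 0.0494
```

Call:
send_rows(
  series=[
    {"wx":0,"wy":0.002,"wz":0,"dx":-0.1,"dy":0,"dz":-1,"fingers":120},
    {"wx":0,"wy":0,"wz":0,"dx":0,"dy":0,"dz":-0.4,"fingers":120},
    {"wx":0,"wy":0,"wz":0,"dx":0,"dy":0,"dz":0,"fingers":120},
    {"wx":0,"wy":0,"wz":0,"dx":0,"dy":0,"dz":0,"fingers":120},
    {"wx":0,"wy":0,"wz":0,"dx":0,"dy":0,"dz":0,"fingers":120},
  ],
)

```text
t: 3.65
tool_pos: [0.5513, 0.1541, 0.0781]
orientation: [-0.144, 3.136, 0.0]
force: [-0.1, -0.3, -0.3]
opening: 0.0494
```

Run:
```python
from h import *
show(); snap('side','s5.png')
```

```text
t 3.65 pos [0.5513 0.1541 0.0781] jawyaw 95.26 z [ 2.e-03  2.e-04 -1.e+00] F [-0.1 -0.3 -0.3] op 0.0494
```

View pics/s5.png

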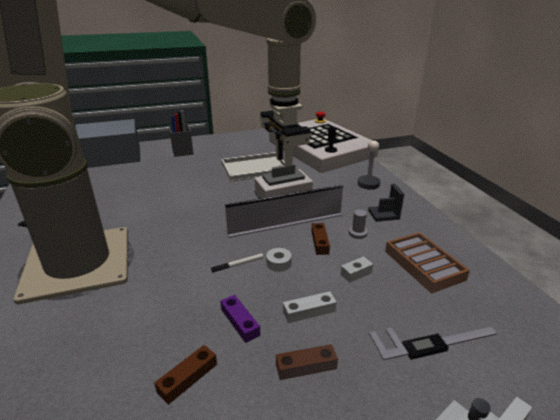

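The fingers straddle the rib at (285,170). I close and then lift straight up.

Call:
send_rows(
  series=[
    {"wx":0,"wy":0,"wz":0,"dx":0,"dy":0,"dz":0,"fingers":255},
    {"wx":0,"wy":0,"wz":0,"dx":0,"dy":0,"dz":0,"fingers":255},
    {"wx":0,"wy":0,"wz":0,"dx":0,"dy":0,"dz":0,"fingers":255},
    {"wx":0,"wy":0,"wz":0,"dx":0,"dy":0,"dz":0,"fingers":255},
    {"wx":0,"wy":0,"wz":0,"dx":0,"dy":0,"dz":0,"fingers":255},
    {"wx":0,"wy":0,"wz":0,"dx":0,"dy":0,"dz":0,"fingers":255},
    {"wx":0,"wy":0,"wz":0,"dx":0,"dy":0,"dz":0,"fingers":255},
    {"wx":0,"wy":0,"wz":0,"dx":0,"dy":0,"dz":0,"fingers":255},
    {"wx":0,"wy":0,"wz":0,"dx":0,"dy":0,"dz":0,"fingers":255},
  ],
  newtons=15,
)

```text
t: 4.45
tool_pos: [0.5522, 0.1543, 0.0795]
orientation: [-0.144, 3.134, 0.001]
force: [-0.4, -0.3, 0.6]
opening: 0.0005
```

Run:
```python
from h import *
show()
```

```text
t 4.45 pos [0.5522 0.1543 0.0795] jawyaw 95.26 z [ 4.2e-03  5.0e-04 -1.0e+00] F [-0.4 -0.3  0.6] op 0.0005
```

Run:
```python
from h import *
snap('wrist','w6.png'); im=snap('side','s6.png')
cv2.imwrite('pics/cs6.png',cv2.cvtColor(cv2.resize(im[100:230,210:370],None,fx=4,fy=4,interpolation=2),4))
```

```text
(no output)
```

View pics/w6.png

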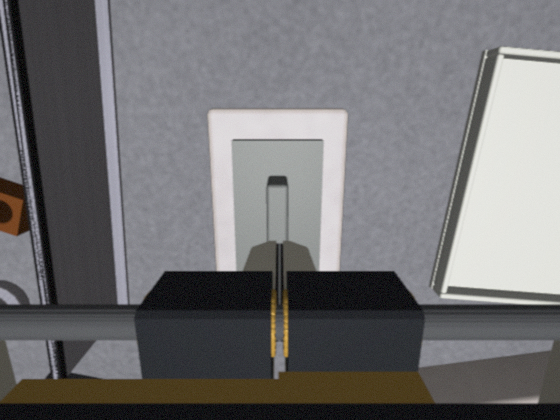

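View pics/cs6.png

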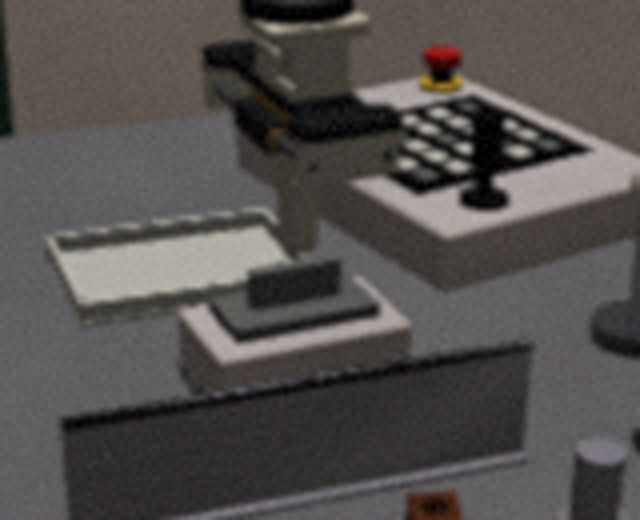

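Run:
```python
from h import *
s=robot.read_state(); show(s); R,p=pose(s); print(s['q'])
print('side tcp px',proj('side',p),'20mm up',proj('side',p+[0,0,.02]),'rib', proj('side',[.5505,.154,.102]))
print('wrist tcp px',proj('wrist',p),proj('top',p))
im=snap('top','t6.png'); print('q',s['q'])
cv2.imwrite('pics/ct6.png',cv2.cvtColor(cv2.resize(im[130:280,130:310],None,fx=4,fy=4,interpolation=2),4))
im=snap('wrist','w7.png');cv2.imwrite('pics/cw7.png',cv2.cvtColor(cv2.resize(im[130:290,200:360],None,fx=4,fy=3.7,interpolation=2),4))
```

```text
t 4.55 pos [0.5522 0.1543 0.0795] jawyaw 95.26 z [ 4.2e-03  5.0e-04 -1.0e+00] F [ 1.7 -0.5  0.8] op 0.0001
[ 1.83195015e-01  1.30708480e-01  1.68854705e+00 -2.34455111e-04
  1.31814899e+00 -1.47931376e+00]
side tcp px [[283.98972789 172.15188499]] 20mm up [[284.02245831 165.8552903 ]] rib [[283.49066789 165.17731446]]
wrist tcp px [[277.3075617  234.03099297]] [[205.24246212 199.70500463]]
q [ 1.83195015e-01  1.30708480e-01  1.68854705e+00 -2.34455111e-04
  1.31814899e+00 -1.47931376e+00]
```

View pics/ct6.png

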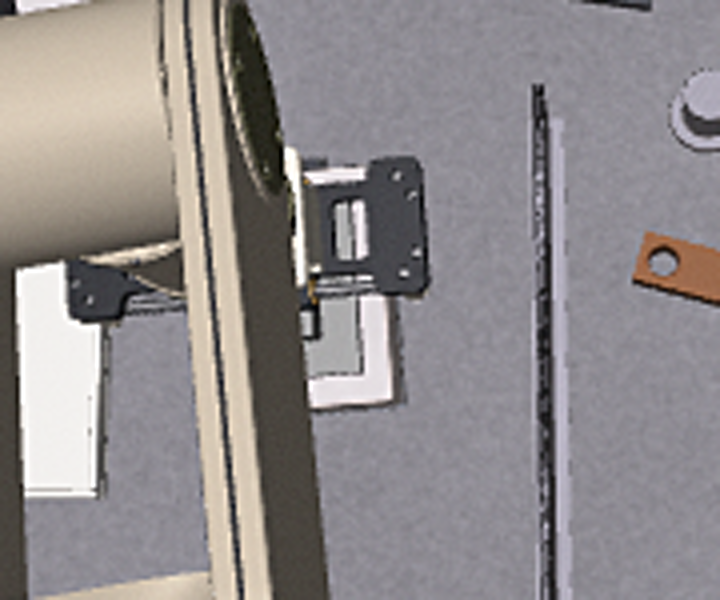

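View pics/cw7.png

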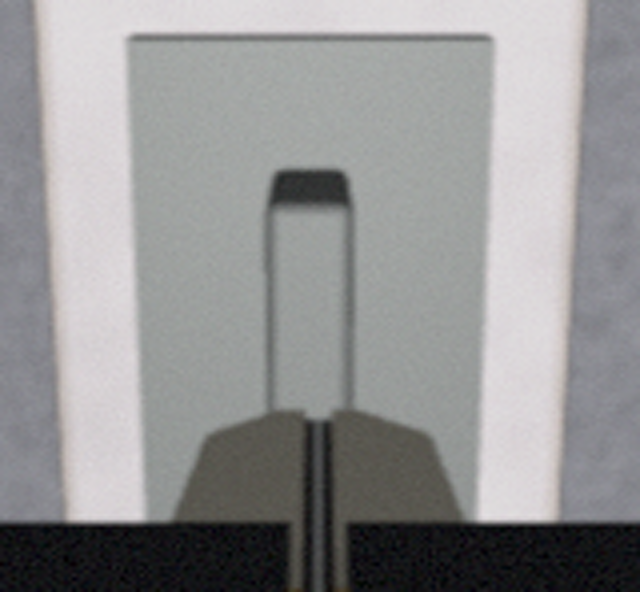

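Run:
```python
from h import *
s=robot.read_state(); R,p=pose(s)
for k in (0,.01,.02,.03,.04): print(k,proj('wrist',p-k*R[:,2],s).round(1),proj('wrist',p-k*R[:,2]+.0075*R[:,0],s).round(1),proj('side',p-k*R[:,2]).round(1))
```

```text
0 [[277.3 234. ]] [[277.3 222.7]] [[284.  172.2]]
0.01 [[277.2 239.8]] [[277.2 228. ]] [[284. 169.]]
0.02 [[277.1 246.2]] [[277.1 233.8]] [[284.  165.9]]
0.03 [[277.  253.2]] [[277.  240.2]] [[284.  162.7]]
0.04 [[276.9 261. ]] [[276.8 247.4]] [[284.  159.5]]
```

The shut fingers closed on nothing. The pictures show the tips at side (285,162) and wrist v≈241. Both mean the real tips are about 31 mm short of the reported TCP, so they hang about 9 mm above the rib top. The scanner was not touched (forces near 0). I will count tip = TCP + 31 mm in z, reopen, descend and check visually.

Call:
send_rows(
  series=[
    {"wx":0,"wy":0.004,"wz":0,"dx":-0.1,"dy":0,"dz":0.3,"fingers":120},
    {"wx":0,"wy":0,"wz":0,"dx":0,"dy":0,"dz":0,"fingers":120},
    {"wx":0,"wy":0,"wz":0,"dx":0,"dy":0,"dz":0,"fingers":120},
    {"wx":0,"wy":0,"wz":0,"dx":0,"dy":0,"dz":0,"fingers":120},
    {"wx":0,"wy":0,"wz":0,"dx":0,"dy":0,"dz":0,"fingers":120},
    {"wx":0,"wy":0,"wz":0,"dx":0,"dy":0,"dz":-1,"fingers":120},
    {"wx":0,"wy":0,"wz":0,"dx":0,"dy":0,"dz":-1,"fingers":120},
    {"wx":0,"wy":0,"wz":0,"dx":0,"dy":0,"dz":-0.3,"fingers":120},
    {"wx":0,"wy":0,"wz":0,"dx":0,"dy":0,"dz":0,"fingers":120},
    {"wx":0,"wy":0,"wz":0,"dx":0,"dy":0,"dz":0,"fingers":120},
    {"wx":0,"wy":0,"wz":0,"dx":0,"dy":0,"dz":0,"fingers":120},
  ],
)

```text
t: 5.57
tool_pos: [0.55, 0.1541, 0.0558]
orientation: [0.144, -3.136, -0.0]
force: [-0.1, -0.7, 0.5]
opening: 0.049
```

Run:
```python
from h import *
show();s=robot.read_state(); im=snap('wrist','w8.png'); im2=snap('side','s8.png')
cv2.imwrite('pics/c8.png',cv2.cvtColor(np.hstack([cv2.resize(im[100:320,140:420],(400,314),interpolation=2),cv2.resize(im2[120:210,230:344],(400,314),interpolation=2)]),4))
R,p=pose(s); print(proj('side',[p-.031*R[:,2]+k*.025*R[:,1] for k in(-1,1)]))
```

```text
t 5.57 pos [0.55   0.1541 0.0558] jawyaw 95.26 z [-2.5e-03  1.0e-04 -1.0e+00] F [-0.1 -0.7  0.5] op 0.049
[[286.81951988 173.48800907]
 [279.93891961 166.6033664 ]]
```

View pics/c8.png

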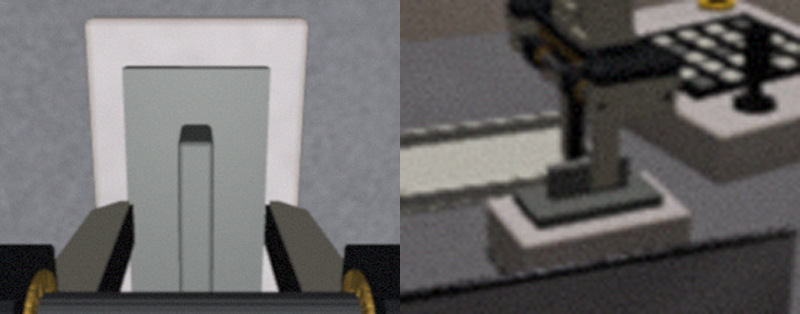

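Now the fingers really straddle the rib, and the near tip at side (288,173.6) matches the 31 mm prediction of (287,173.5). I go 9 mm lower and close.

Call:
send_rows(
  series=[
    {"wx":0,"wy":-0.002,"wz":0,"dx":0,"dy":0,"dz":-0.7,"fingers":120},
    {"wx":0,"wy":0,"wz":0,"dx":0,"dy":0,"dz":-0.1,"fingers":120},
    {"wx":0,"wy":0,"wz":0,"dx":0,"dy":0,"dz":0,"fingers":120},
    {"wx":0,"wy":0,"wz":0,"dx":0,"dy":0,"dz":0,"fingers":120},
    {"wx":0,"wy":0,"wz":0,"dx":0,"dy":0,"dz":0,"fingers":255},
    {"wx":0,"wy":0,"wz":0,"dx":0,"dy":0,"dz":0,"fingers":255},
    {"wx":0,"wy":0,"wz":0,"dx":0,"dy":0,"dz":0,"fingers":255},
    {"wx":0,"wy":0,"wz":0,"dx":0,"dy":0,"dz":0,"fingers":255},
    {"wx":0,"wy":0,"wz":0,"dx":0,"dy":0,"dz":0,"fingers":255},
    {"wx":0,"wy":0,"wz":0,"dx":0,"dy":0,"dz":0,"fingers":255},
    {"wx":0,"wy":0,"wz":0,"dx":0,"dy":0,"dz":0,"fingers":255},
  ],
  newtons=15,
)

```text
t: 6.58
tool_pos: [0.5515, 0.1543, 0.0489]
orientation: [-0.144, 3.135, 0.001]
force: [-0.0, 0.3, -0.6]
opening: 0.0117
```

Run:
```python
from h import *
show()
```

```text
t 6.58 pos [0.5515 0.1543 0.0489] jawyaw 95.25 z [ 3.e-03  7.e-04 -1.e+00] F [-0.   0.3 -0.6] op 0.0117
```

Gripped at 11.7 mm, which is the rib's thickness. I lift straight up.

Call:
send_rows(
  series=[
    {"wx":0,"wy":0.002,"wz":0,"dx":0,"dy":0,"dz":0.7,"fingers":255},
    {"wx":0,"wy":0,"wz":0,"dx":0,"dy":0,"dz":1.5,"fingers":255},
    {"wx":0,"wy":0,"wz":0,"dx":0,"dy":0,"dz":2,"fingers":255},
    {"wx":0,"wy":0,"wz":0,"dx":0,"dy":0,"dz":2,"fingers":255},
    {"wx":0,"wy":0,"wz":0,"dx":0,"dy":0,"dz":0.5,"fingers":255},
    {"wx":0,"wy":0,"wz":0,"dx":0,"dy":0,"dz":0,"fingers":255},
    {"wx":0,"wy":0,"wz":0,"dx":0,"dy":0,"dz":0,"fingers":255},
  ],
)

```text
t: 7.17
tool_pos: [0.5497, 0.154, 0.1187]
orientation: [0.144, -3.136, -0.001]
force: [-0.0, 1.0, -0.9]
opening: 0.0117
```

Run:
```python
from h import *
show(); im=snap('wrist','w9.png'); im2=snap('side','s9.png')
cv2.imwrite('pics/c9.png',cv2.cvtColor(np.hstack([cv2.resize(im,(400,314),interpolation=2),cv2.resize(im2[120:210,230:344],(400,314),interpolation=2)]),4))
```

```text
t 7.17 pos [0.5497 0.154  0.1187] jawyaw 95.26 z [-2.4e-03  2.0e-04 -1.0e+00] F [-0.   1.  -0.9] op 0.0117
```

View pics/c9.png

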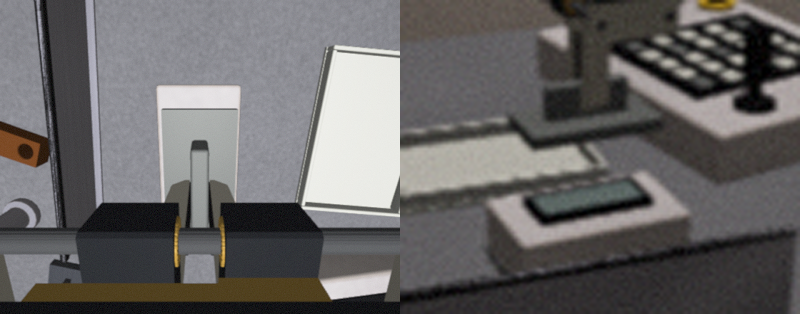

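The cap is off and level in the grip, and the black frame and glass show at crop (590,200). I carry it to the tray.

Call:
send_rows(
  series=[
    {"wx":0,"wy":-0.002,"wz":-0.01,"dx":-0.3,"dy":1.5,"dz":0,"fingers":255},
    {"wx":0,"wy":0,"wz":-0.01,"dx":-0.5,"dy":3,"dz":0,"fingers":255},
    {"wx":0,"wy":0,"wz":-0.01,"dx":-0.5,"dy":3.5,"dz":0,"fingers":255},
    {"wx":0,"wy":0,"wz":-0.01,"dx":-0.5,"dy":3.5,"dz":0,"fingers":255},
    {"wx":0,"wy":0,"wz":-0.01,"dx":-0.5,"dy":3.5,"dz":0,"fingers":255},
    {"wx":0,"wy":0,"wz":-0.01,"dx":-0.5,"dy":3,"dz":0,"fingers":255},
    {"wx":0,"wy":0,"wz":-0.01,"dx":-0.2,"dy":2,"dz":0,"fingers":255},
    {"wx":0,"wy":0,"wz":0,"dx":0,"dy":0.3,"dz":0,"fingers":255},
    {"wx":0,"wy":0,"wz":0,"dx":0,"dy":0,"dz":0,"fingers":255},
    {"wx":0,"wy":0,"wz":0,"dx":0,"dy":0,"dz":0,"fingers":255},
    {"wx":0,"wy":0,"wz":0,"dx":0,"dy":0,"dz":0,"fingers":255},
    {"wx":0,"wy":0,"wz":0,"dx":0,"dy":0,"dz":0,"fingers":255},
  ],
)

```text
t: 8.27
tool_pos: [0.509, 0.3579, 0.101]
orientation: [0.022, -3.119, 0.017]
force: [-0.0, -0.7, -1.0]
opening: 0.0117
```

Run:
```python
from h import *
show(); im=snap('wrist','w10.png'); s=robot.read_state()
v=cv2.medianBlur(im,3).max(2).astype(int)
print(proj('wrist',[[.519,.367,.022]]))
```

```text
t 8.27 pos [0.509  0.3579 0.101 ] jawyaw 90.81 z [-0.0224 -0.011  -0.9997] F [-0.  -0.7 -1. ] op 0.0117
[[289.35479235 215.51830801]]
```

View pics/w10.png

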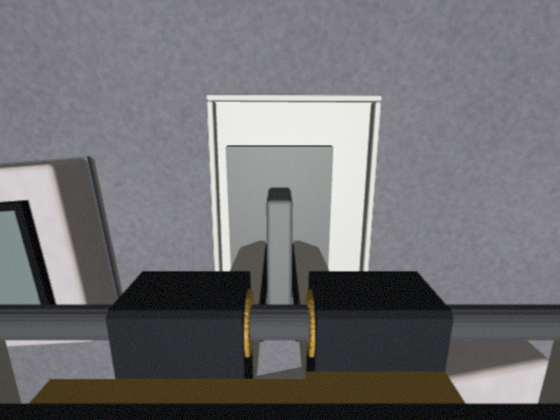

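Cap hangs over the tray, which spans (208–380, 97–). It needs about 9 mm in x and y plus levelling, then I lower it.

Call:
send_rows(
  series=[
    {"wx":0.011,"wy":-0.022,"wz":0,"dx":0.9,"dy":0.8,"dz":0,"fingers":255},
    {"wx":0,"wy":0,"wz":0,"dx":0,"dy":0,"dz":-1.5,"fingers":255},
    {"wx":0,"wy":0,"wz":0,"dx":0,"dy":0,"dz":-2,"fingers":255},
    {"wx":0,"wy":0,"wz":0,"dx":0,"dy":0,"dz":-1.5,"fingers":255},
    {"wx":0,"wy":0,"wz":0,"dx":0,"dy":0,"dz":0,"fingers":255},
    {"wx":0,"wy":0,"wz":0,"dx":0,"dy":0,"dz":0,"fingers":255},
    {"wx":0,"wy":0,"wz":0,"dx":0,"dy":0,"dz":0,"fingers":255},
    {"wx":0,"wy":0,"wz":0,"dx":0,"dy":0,"dz":0,"fingers":255},
  ],
)

```text
t: 8.98
tool_pos: [0.5263, 0.3644, 0.0544]
orientation: [-0.01, 3.127, 0.011]
force: [0.7, 0.6, 0.7]
opening: 0.0115
```

Run:
```python
from h import *
show()
```

```text
t 8.98 pos [0.5263 0.3644 0.0544] jawyaw 90.36 z [ 0.0141  0.007  -0.9999] F [0.7 0.6 0.7] op 0.0115
```

Call:
send_rows(
  series=[
    {"wx":-0.006,"wy":0.011,"wz":0,"dx":-0.6,"dy":0.2,"dz":-1.5,"fingers":255},
    {"wx":0,"wy":0,"wz":0,"dx":0,"dy":0,"dz":-1.5,"fingers":255},
    {"wx":0,"wy":0,"wz":0,"dx":0,"dy":0,"dz":-0.8,"fingers":255},
    {"wx":0,"wy":0,"wz":0,"dx":0,"dy":0,"dz":0,"fingers":255},
    {"wx":0,"wy":0,"wz":0,"dx":0,"dy":0,"dz":0,"fingers":255},
    {"wx":0,"wy":0,"wz":0,"dx":0,"dy":0,"dz":0,"fingers":255},
    {"wx":0,"wy":0,"wz":0,"dx":0,"dy":0,"dz":0,"fingers":255},
  ],
)

```text
t: 9.57
tool_pos: [0.5217, 0.3687, 0.0177]
orientation: [-0.009, 3.135, 0.006]
force: [-0.2, 0.4, -0.1]
opening: 0.0119
```

Run:
```python
from h import *
show()
```

```text
t 9.57 pos [0.5217 0.3687 0.0177] jawyaw 90.35 z [ 0.007   0.0038 -1.    ] F [-0.2  0.4 -0.1] op 0.0119
```

Call:
send_rows(
  series=[
    {"wx":-0.003,"wy":0.006,"wz":0,"dx":-0.2,"dy":-0.1,"dz":-1,"fingers":255},
    {"wx":0,"wy":0,"wz":0,"dx":0,"dy":0,"dz":-0.7,"fingers":255},
    {"wx":0,"wy":0,"wz":0,"dx":0,"dy":0,"dz":0,"fingers":255},
    {"wx":0,"wy":0,"wz":0,"dx":0,"dy":0,"dz":0,"fingers":255},
    {"wx":0,"wy":0,"wz":0,"dx":0,"dy":0,"dz":0,"fingers":255},
    {"wx":0,"wy":0,"wz":0,"dx":0,"dy":0,"dz":0,"fingers":255},
  ],
)

```text
t: 10.07
tool_pos: [0.5203, 0.3681, 0.0002]
orientation: [-0.009, 3.14, 0.002]
force: [-0.2, -0.3, 0.2]
opening: 0.0121
```

Run:
```python
from h import *
show(); im2=snap('side','s11.png')
cv2.imwrite('pics/c11.png',cv2.cvtColor(cv2.resize(im2[90:210,190:350],None,fx=4,fy=4,interpolation=2),4))
```

```text
t 10.07 pos [5.203e-01 3.681e-01 2.000e-04] jawyaw 90.34 z [ 0.0019  0.0014 -1.    ] F [-0.2 -0.3  0.2] op 0.0121
```

View pics/c11.png

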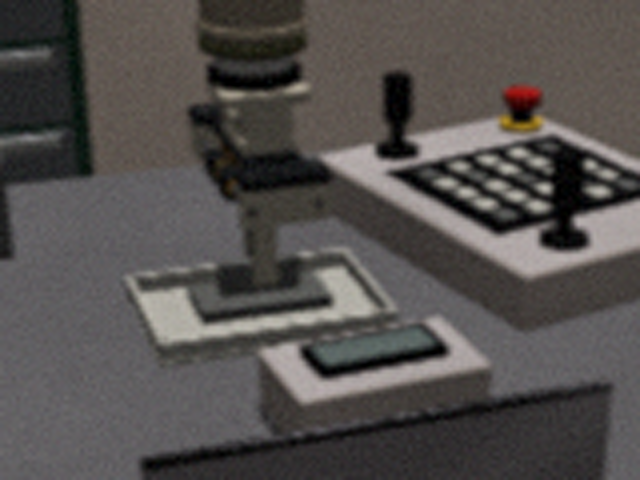

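Cap is in the tray, at crop (265,295), with about 7 mm left to go. I lower in small steps and watch the force.

Call:
send_rows(
  series=[
    {"wx":0,"wy":0.002,"wz":0,"dx":0,"dy":0,"dz":-0.4,"fingers":255},
    {"wx":0,"wy":0,"wz":0,"dx":0,"dy":0,"dz":-0.1,"fingers":255},
    {"wx":0,"wy":0,"wz":0,"dx":0,"dy":0,"dz":0,"fingers":255},
    {"wx":0,"wy":0,"wz":0,"dx":0,"dy":0,"dz":0,"fingers":255},
    {"wx":0,"wy":0,"wz":0,"dx":0,"dy":0,"dz":0,"fingers":255},
  ],
)

```text
t: 10.53
tool_pos: [0.5209, 0.3683, -0.0045]
orientation: [-0.009, 3.141, 0.003]
force: [-0.2, 0.1, -0.7]
opening: 0.0119
```

Call:
send_rows(
  series=[
    {"wx":0,"wy":0,"wz":0,"dx":0,"dy":0,"dz":-0.1,"fingers":255},
    {"wx":0,"wy":0,"wz":0,"dx":0,"dy":0,"dz":0,"fingers":255},
    {"wx":0,"wy":0,"wz":0,"dx":0,"dy":0,"dz":0,"fingers":255},
  ],
)

```text
t: 10.78
tool_pos: [0.521, 0.3684, -0.0054]
orientation: [-0.009, 3.141, 0.003]
force: [0.1, 0.0, -0.4]
opening: 0.0116
```

Call:
send_rows(
  series=[
    {"wx":0,"wy":0,"wz":0,"dx":0,"dy":0,"dz":-0.15,"fingers":255},
    {"wx":0,"wy":0,"wz":0,"dx":0,"dy":0,"dz":0,"fingers":255},
    {"wx":0,"wy":0,"wz":0,"dx":0,"dy":0,"dz":0,"fingers":255},
  ],
)

```text
t: 11.03
tool_pos: [0.5211, 0.3685, -0.0069]
orientation: [-0.009, 3.14, 0.004]
force: [-0.5, 0.6, -0.6]
opening: 0.012
```

Call:
send_rows(
  series=[
    {"wx":0,"wy":0,"wz":0,"dx":0,"dy":0,"dz":-0.1,"fingers":255},
    {"wx":0,"wy":0,"wz":0,"dx":0,"dy":0,"dz":0,"fingers":255},
    {"wx":0,"wy":0,"wz":0,"dx":0,"dy":0,"dz":0,"fingers":255},
  ],
)

```text
t: 11.28
tool_pos: [0.5215, 0.3688, -0.0066]
orientation: [-0.009, 3.139, 0.004]
force: [0.0, 0.3, -0.6]
opening: 0.012
```

Descent stalled at −6.6 mm, which is the predicted −7 mm, so the cap is on the tray floor. I release by opening partly, then rise.

Call:
send_rows(
  series=[
    {"wx":0,"wy":0,"wz":0,"dx":0,"dy":0,"dz":0,"fingers":160},
    {"wx":0,"wy":0,"wz":0,"dx":0,"dy":0,"dz":0,"fingers":160},
    {"wx":0,"wy":0,"wz":0,"dx":0,"dy":0,"dz":0,"fingers":160},
    {"wx":0,"wy":0,"wz":0,"dx":0,"dy":0,"dz":0,"fingers":160},
    {"wx":0,"wy":0,"wz":0,"dx":0,"dy":0,"dz":0,"fingers":160},
    {"wx":0,"wy":0,"wz":0,"dx":0,"dy":0,"dz":1,"fingers":160},
    {"wx":0,"wy":0,"wz":0,"dx":0,"dy":0,"dz":2,"fingers":160},
    {"wx":0,"wy":0,"wz":0,"dx":0,"dy":0,"dz":3,"fingers":160},
    {"wx":0,"wy":0,"wz":0,"dx":0,"dy":0,"dz":3,"fingers":160},
    {"wx":0,"wy":0,"wz":0,"dx":0,"dy":0,"dz":3,"fingers":160},
    {"wx":0,"wy":0,"wz":0,"dx":0,"dy":0,"dz":0.5,"fingers":160},
    {"wx":0,"wy":0,"wz":0,"dx":0,"dy":0,"dz":0,"fingers":160},
  ],
)

```text
t: 12.28
tool_pos: [0.5184, 0.3669, 0.1246]
orientation: [0.009, -3.14, -0.001]
force: [0.5, 0.3, -0.3]
opening: 0.0344
```

Run:
```python
from h import *
show(); im=snap('wrist','w12.png'); im2=snap('side','s12.png')
cv2.imwrite('pics/c12.png',cv2.cvtColor(np.hstack([cv2.resize(im,(400,300)),cv2.resize(im2[110:230,190:350],(400,300),interpolation=2)]),4))
```

```text
t 12.28 pos [0.5184 0.3669 0.1246] jawyaw 90.34 z [-1.8e-03  5.0e-04 -1.0e+00] F [ 0.5  0.3 -0.3] op 0.0344
```

View pics/c12.png

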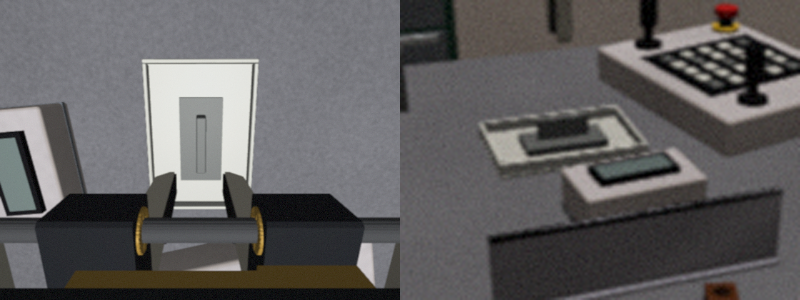

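Cap lies flat, rib up, in the tray at crop (200,138), and the glass is exposed. Next I measure the link coarsely and travel there.

Run:
```python
from h import *
im=cv2.imread('pics/top0.png'); print(im[243,380:410].max(1))
m=(im.max(2)>165)&(np.ptp(im.astype(int),axis=2)<30)
rectw('top',m,(376,215,412,272),.026,'link')
rectw('top',m,(345,165,380,210),.026,'short')
```

```text
[143 139 142 147 112  73  96 225 223 217 217 221 218 216 215 217 212 220
 219 202 137 139 142 143 143 143 150 148 149 148]
link [ 453.1 -310.7] sz 98.4 29.9 yaw -1.22
short [ 595.7 -235.4] sz 63.8 32.1 yaw 13.03
```

Call:
send_rows(
  series=[
    {"wx":0,"wy":0,"wz":0,"dx":-0.1,"dy":-1.5,"dz":1.2,"fingers":80},
    {"wx":0,"wy":0,"wz":0,"dx":-0.4,"dy":-3,"dz":1.2,"fingers":80},
    {"wx":0,"wy":0,"wz":0,"dx":-0.4,"dy":-3.9,"dz":0.6,"fingers":80},
    {"wx":0,"wy":0,"wz":0,"dx":-0.4,"dy":-3.9,"dz":0.6,"fingers":80},
    {"wx":0,"wy":0,"wz":0,"dx":-0.4,"dy":-3.9,"dz":0.6,"fingers":80},
    {"wx":0,"wy":0,"wz":0,"dx":-0.4,"dy":-3.9,"dz":0.3,"fingers":80},
    {"wx":0,"wy":0,"wz":0,"dx":-0.4,"dy":-3.9,"dz":0.3,"fingers":80},
    {"wx":0,"wy":0,"wz":0,"dx":-0.4,"dy":-3.9,"dz":0,"fingers":80},
    {"wx":0,"wy":0,"wz":0,"dx":-0.4,"dy":-3.9,"dz":0,"fingers":80},
    {"wx":0,"wy":0,"wz":0,"dx":-0.4,"dy":-3.9,"dz":0,"fingers":80},
  ],
)

```text
t: 13.22
tool_pos: [0.4657, 0.0009, 0.1517]
orientation: [0.028, -3.112, 0.008]
force: [0.9, 0.2, -0.0]
opening: 0.064
```

Call:
send_rows(
  series=[
    {"wx":0,"wy":0,"wz":0,"dx":0,"dy":-3.9,"dz":0.6,"fingers":80},
    {"wx":0,"wy":0,"wz":0,"dx":0,"dy":-3.9,"dz":0.6,"fingers":80},
    {"wx":0,"wy":0,"wz":0,"dx":0,"dy":-3.9,"dz":0.6,"fingers":80},
    {"wx":0,"wy":0,"wz":0,"dx":0,"dy":-3.9,"dz":0.3,"fingers":80},
    {"wx":0,"wy":0,"wz":0,"dx":0,"dy":-3.9,"dz":0,"fingers":80},
    {"wx":0,"wy":0,"wz":0,"dx":0,"dy":-3.5,"dz":0,"fingers":80},
    {"wx":0,"wy":0,"wz":0,"dx":0,"dy":-3,"dz":0,"fingers":80},
    {"wx":0,"wy":0,"wz":0,"dx":0,"dy":-1.5,"dz":0,"fingers":80},
    {"wx":0,"wy":0,"wz":0,"dx":0,"dy":-0.3,"dz":0,"fingers":80},
    {"wx":0,"wy":0,"wz":0,"dx":0,"dy":0,"dz":0,"fingers":80},
    {"wx":0,"wy":0,"wz":0,"dx":0,"dy":0,"dz":0,"fingers":80},
    {"wx":0,"wy":0,"wz":0,"dx":0,"dy":0,"dz":0,"fingers":80},
    {"wx":0,"wy":0,"wz":0,"dx":0,"dy":0,"dz":0,"fingers":80},
  ],
)

```text
t: 14.3
tool_pos: [0.4485, -0.2902, 0.1502]
orientation: [0.017, -3.081, -0.017]
force: [-0.2, 0.1, 0.1]
opening: 0.0641
```

Run:
```python
from h import *
s=robot.read_state(); show(s); im=snap('wrist','w13.png'); show()
```

```text
t 14.3 pos [ 0.4485 -0.2902  0.1502] jawyaw 90.63 z [-0.0605  0.0106 -0.9981] F [-0.2  0.1  0.1] op 0.0641
t 14.35 pos [ 0.4486 -0.2901  0.1502] jawyaw 90.65 z [-0.0604  0.0106 -0.9981] F [ 1.  -0.  -0.6] op 0.0641
```

View pics/w13.png

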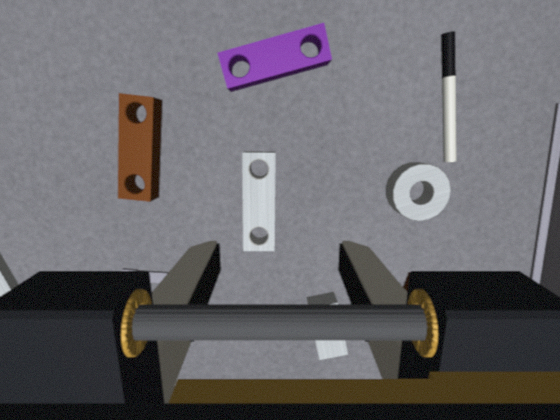

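The link is at (259,201), bright with two bores. Collar is at (421,192), brown bar at (140,148) and purple bar at (275,56), all clear of it. I measure it.

Run:
```python
from h import *
s=robot.read_state(); im=cv2.imread('pics/w13.png')
m=cv2.medianBlur(im,3).max(2)>170
p,_=rectw('wrist',m,(225,135,290,262),.026,'link',s); print(p.min(0),p.max(0))
```

```text
link [ 453.8 -308.1] sz 99.0 32.4 yaw -0.23
[242 153] [275 250]
```

Call:
send_rows(
  series=[
    {"wx":-0.01,"wy":-0.03,"wz":-0.016,"dx":0.3,"dy":-1,"dz":-1,"fingers":80},
    {"wx":0,"wy":-0.02,"wz":0,"dx":0.2,"dy":-0.7,"dz":-2,"fingers":80},
    {"wx":0,"wy":0,"wz":0,"dx":0,"dy":0,"dz":-2,"fingers":80},
    {"wx":0,"wy":0,"wz":0,"dx":0,"dy":0,"dz":-2,"fingers":80},
    {"wx":0,"wy":0,"wz":0,"dx":0,"dy":0,"dz":-1,"fingers":80},
    {"wx":0,"wy":0,"wz":0,"dx":0,"dy":0,"dz":0,"fingers":80},
    {"wx":0,"wy":0,"wz":0,"dx":0,"dy":0,"dz":0,"fingers":80},
    {"wx":0,"wy":0,"wz":0,"dx":0,"dy":0,"dz":0,"fingers":80},
    {"wx":0,"wy":0,"wz":0,"dx":0,"dy":0,"dz":0,"fingers":80},
  ],
)

```text
t: 15.1
tool_pos: [0.4589, -0.302, 0.0732]
orientation: [0.009, -3.141, 0.006]
force: [0.7, -0.8, 0.7]
opening: 0.0641
```

Run:
```python
from h import *
s=robot.read_state(); show(s); im=snap('wrist','w14.png')
m=cv2.medianBlur(im,3).max(2)>170
p,_=rectw('wrist',m,(200,60,350,300),.026,'link',s); print(p.min(0),p.max(0))
```

```text
t 15.1 pos [ 0.4589 -0.302   0.0732] jawyaw 90.33 z [-7.0e-04 -3.8e-03 -1.0e+00] F [ 0.7 -0.8  0.7] op 0.0641
link [ 453.7 -308.4] sz 99.6 32.6 yaw -0.07
[248 140] [291 266]
```

View pics/w14.png

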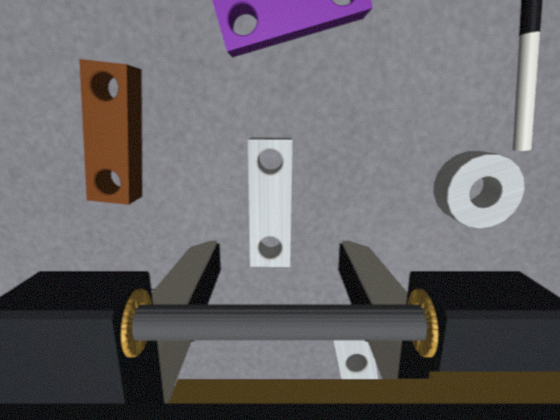

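Link at (270,203), consistent at (453.7, −308.4) mm with yaw about 0. I align and descend.

Call:
send_rows(
  series=[
    {"wx":0.004,"wy":0,"wz":-0.006,"dx":-0.5,"dy":-0.6,"dz":-1,"fingers":80},
    {"wx":0,"wy":0,"wz":0,"dx":0,"dy":0,"dz":-1.5,"fingers":80},
    {"wx":0,"wy":0,"wz":0,"dx":0,"dy":0,"dz":-1.8,"fingers":80},
    {"wx":0,"wy":0,"wz":0,"dx":0,"dy":0,"dz":-1,"fingers":80},
    {"wx":0,"wy":0,"wz":0,"dx":0,"dy":0,"dz":0,"fingers":80},
    {"wx":0,"wy":0,"wz":0,"dx":0,"dy":0,"dz":0,"fingers":80},
    {"wx":0,"wy":0,"wz":0,"dx":0,"dy":0,"dz":0,"fingers":80},
    {"wx":0,"wy":0,"wz":0,"dx":0,"dy":0,"dz":0,"fingers":80},
  ],
)

```text
t: 15.82
tool_pos: [0.4556, -0.3133, 0.0225]
orientation: [0.003, 3.135, -0.009]
force: [0.5, -0.4, -1.0]
opening: 0.064
```

Run:
```python
from h import *
s=robot.read_state(); show(s); im=snap('side','s15.png')
cv2.imwrite('pics/c15.png',cv2.cvtColor(cv2.resize(im[230:340,240:380],None,fx=4,fy=4,interpolation=2),4))
R,p=pose(s); print(proj('side',[p-.031*R[:,2]+k*.032*R[:,1] for k in(-1,1)]))
```

```text
t 15.82 pos [ 0.4556 -0.3133  0.0225] jawyaw 89.88 z [ 0.0065 -0.0056 -1.    ] F [ 0.5 -0.4 -1. ] op 0.064
[[318.50428164 303.53031861]
 [306.21295364 281.66025236]]
```

View pics/c15.png

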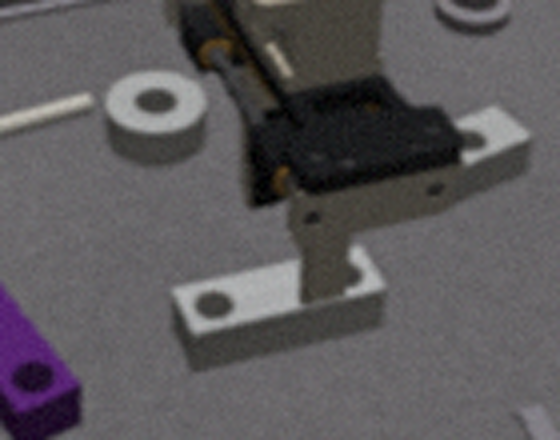

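Call:
send_rows(
  series=[
    {"wx":0.005,"wy":0.006,"wz":0,"dx":-0.2,"dy":0.4,"dz":0,"fingers":80},
    {"wx":0,"wy":0,"wz":0,"dx":0,"dy":0,"dz":-1,"fingers":80},
    {"wx":0,"wy":0,"wz":0,"dx":0,"dy":0,"dz":-1.3,"fingers":80},
    {"wx":0,"wy":0,"wz":0,"dx":0,"dy":0,"dz":-0.8,"fingers":80},
    {"wx":0,"wy":0,"wz":0,"dx":0,"dy":0,"dz":0,"fingers":80},
    {"wx":0,"wy":0,"wz":0,"dx":0,"dy":0,"dz":0,"fingers":80},
    {"wx":0,"wy":0,"wz":0,"dx":0,"dy":0,"dz":0,"fingers":80},
  ],
)

```text
t: 16.45
tool_pos: [0.4543, -0.3091, -0.0105]
orientation: [0.002, 3.14, -0.002]
force: [-0.4, 0.7, -0.1]
opening: 0.0639
```

Run:
```python
from h import *
s=robot.read_state(); show(s)
```

```text
t 16.45 pos [ 0.4543 -0.3091 -0.0105] jawyaw 89.92 z [ 0.0016 -0.0015 -1.    ] F [-0.4  0.7 -0.1] op 0.0639
```

Call:
send_rows(
  series=[
    {"wx":0.001,"wy":0.001,"wz":0,"dx":0,"dy":0,"dz":-0.8,"fingers":80},
    {"wx":0,"wy":0,"wz":0,"dx":0,"dy":0,"dz":-0.5,"fingers":80},
    {"wx":0,"wy":0,"wz":0,"dx":0,"dy":0,"dz":0,"fingers":80},
    {"wx":0,"wy":0,"wz":0,"dx":0,"dy":0,"dz":0,"fingers":80},
    {"wx":0,"wy":0,"wz":0,"dx":0,"dy":0,"dz":0,"fingers":80},
  ],
)

```text
t: 16.87
tool_pos: [0.4544, -0.3092, -0.0248]
orientation: [0.002, 3.141, -0.001]
force: [-0.7, 0.0, 0.0]
opening: 0.064
```

Run:
```python
from h import *
s=robot.read_state(); show(s); im=snap('side','s16.png')
cv2.imwrite('pics/c16.png',cv2.cvtColor(cv2.resize(im[230:340,240:380],None,fx=5,fy=5,interpolation=2),4))
R,p=pose(s); print(proj('side',[p-.031*R[:,2]+k*.032*R[:,1] for k in(-1,1)]))
```

```text
t 16.87 pos [ 0.4544 -0.3092 -0.0248] jawyaw 89.92 z [ 6.e-04 -5.e-04 -1.e+00] F [-0.7  0.   0. ] op 0.064
[[316.04492191 320.57626955]
 [304.2925747  298.21816325]]
```

View pics/c16.png

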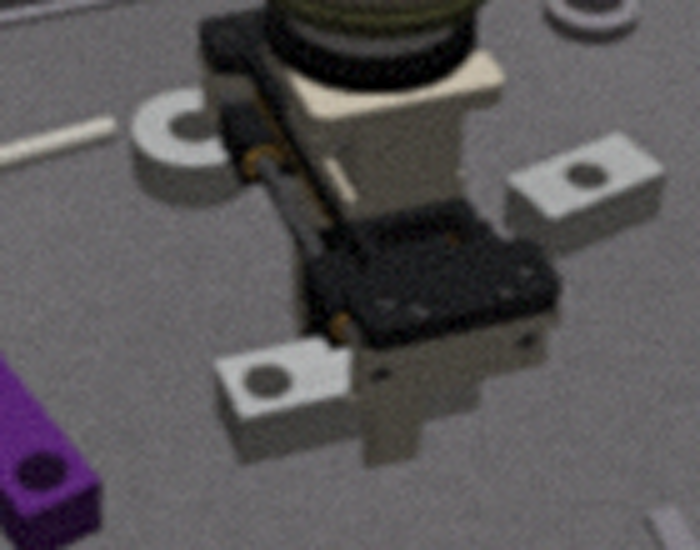

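Tips are beside the link and clear of the table, with no contact force. I close.

Call:
send_rows(
  series=[
    {"wx":0,"wy":0,"wz":0,"dx":0,"dy":0,"dz":0,"fingers":255},
    {"wx":0,"wy":0,"wz":0,"dx":0,"dy":0,"dz":0,"fingers":255},
    {"wx":0,"wy":0,"wz":0,"dx":0,"dy":0,"dz":0,"fingers":255},
    {"wx":0,"wy":0,"wz":0,"dx":0,"dy":0,"dz":0,"fingers":255},
    {"wx":0,"wy":0,"wz":0,"dx":0,"dy":0,"dz":0,"fingers":255},
    {"wx":0,"wy":0,"wz":0,"dx":0,"dy":0,"dz":0,"fingers":255},
    {"wx":0,"wy":0,"wz":0,"dx":0,"dy":0,"dz":0,"fingers":255},
  ],
  newtons=35,
)

```text
t: 17.5
tool_pos: [0.4552, -0.3099, -0.0235]
orientation: [0.002, 3.139, -0.003]
force: [-0.1, -0.8, -0.6]
opening: 0.0318
```

Run:
```python
from h import *
s=robot.read_state(); show(s)
```

```text
t 17.5 pos [ 0.4552 -0.3099 -0.0235] jawyaw 89.91 z [ 0.0024 -0.002  -1.    ] F [-0.1 -0.8 -0.6] op 0.0318
```

Call:
send_rows(
  series=[
    {"wx":0,"wy":0.002,"wz":0,"dx":0,"dy":0,"dz":0.7,"fingers":255},
    {"wx":0,"wy":0,"wz":0,"dx":0,"dy":0,"dz":1.5,"fingers":255},
    {"wx":0,"wy":0,"wz":0,"dx":0,"dy":0,"dz":2.5,"fingers":255},
    {"wx":0,"wy":0,"wz":0,"dx":0,"dy":0,"dz":3,"fingers":255},
    {"wx":0,"wy":0,"wz":0,"dx":0,"dy":0,"dz":3,"fingers":255},
    {"wx":0,"wy":0,"wz":0,"dx":0,"dy":0,"dz":3,"fingers":255},
    {"wx":0,"wy":0,"wz":0,"dx":0,"dy":0,"dz":3,"fingers":255},
    {"wx":0,"wy":0,"wz":0,"dx":0,"dy":0,"dz":1.5,"fingers":255},
    {"wx":0,"wy":0,"wz":0,"dx":0,"dy":0,"dz":0,"fingers":255},
    {"wx":0,"wy":0,"wz":0,"dx":0,"dy":0,"dz":0,"fingers":255},
    {"wx":0,"wy":0,"wz":0,"dx":0,"dy":0,"dz":0,"fingers":255},
  ],
)

```text
t: 18.42
tool_pos: [0.4498, -0.3054, 0.1663]
orientation: [-0.003, -3.135, -0.005]
force: [-0.4, 0.1, -1.4]
opening: 0.0316
```

Run:
```python
from h import *
s=robot.read_state(); show(s); im=snap('wrist','w17.png'); im2=snap('side','s17.png')
cv2.imwrite('pics/c17.png',cv2.cvtColor(np.hstack([cv2.resize(im,(400,300)),cv2.resize(im2[130:340,200:480],(400,300),interpolation=2)]),4))
```

```text
t 18.42 pos [ 0.4498 -0.3054  0.1663] jawyaw 89.9 z [-0.0069  0.0031 -1.    ] F [-0.4  0.1 -1.4] op 0.0316
```

View pics/c17.png

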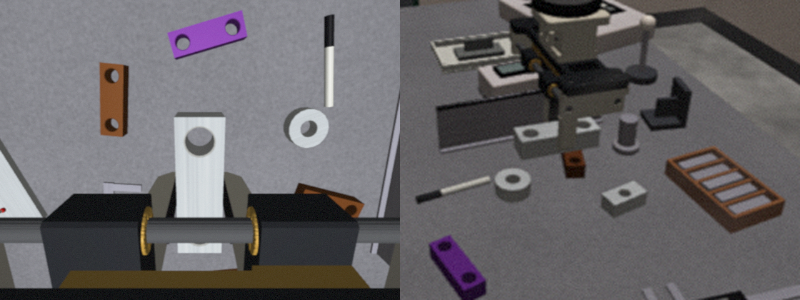

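Link is held level between the fingers, and the others are undisturbed. I carry it over the guard with the link's underside near 0.19 m.

Call:
send_rows(
  series=[
    {"wx":0,"wy":-0.004,"wz":0.005,"dx":0.2,"dy":1.2,"dz":0.2,"fingers":255},
    {"wx":0,"wy":0,"wz":0.008,"dx":0.5,"dy":2.5,"dz":0.2,"fingers":255},
    {"wx":0,"wy":0,"wz":0.008,"dx":0.7,"dy":3.3,"dz":0.2,"fingers":255},
    {"wx":0,"wy":0,"wz":0.008,"dx":0.7,"dy":3.3,"dz":0.2,"fingers":255},
    {"wx":0,"wy":0,"wz":0.008,"dx":0.7,"dy":3.3,"dz":0.2,"fingers":255},
    {"wx":0,"wy":0,"wz":0.008,"dx":0.7,"dy":3.3,"dz":0.2,"fingers":255},
    {"wx":0,"wy":0,"wz":0.008,"dx":0.7,"dy":3.3,"dz":0.2,"fingers":255},
    {"wx":0,"wy":0,"wz":0.008,"dx":0.7,"dy":3.3,"dz":0.2,"fingers":255},
  ],
)

```text
t: 19.18
tool_pos: [0.4893, -0.0587, 0.168]
orientation: [0.082, -3.117, -0.022]
force: [1.3, 0.4, -1.4]
opening: 0.0314
```

Run:
```python
from h import *
show()
```

```text
t 19.18 pos [ 0.4893 -0.0587  0.168 ] jawyaw 92.99 z [-0.0243  0.0138 -0.9996] F [ 1.3  0.4 -1.4] op 0.0314
```

Call:
send_rows(
  series=[
    {"wx":-0.004,"wy":-0.006,"wz":0.006,"dx":0.8,"dy":3.2,"dz":0.2,"fingers":255},
    {"wx":0,"wy":0,"wz":0.006,"dx":0.9,"dy":3.2,"dz":0.2,"fingers":255},
    {"wx":0,"wy":0,"wz":0.006,"dx":0.9,"dy":3.2,"dz":0.2,"fingers":255},
    {"wx":0,"wy":0,"wz":0.006,"dx":0.9,"dy":3.2,"dz":0,"fingers":255},
    {"wx":0,"wy":0,"wz":0.006,"dx":0.9,"dy":3,"dz":0,"fingers":255},
    {"wx":0,"wy":0,"wz":0.006,"dx":0.6,"dy":2,"dz":0,"fingers":255},
    {"wx":0,"wy":0,"wz":0,"dx":0.3,"dy":0.8,"dz":0,"fingers":255},
    {"wx":0,"wy":0,"wz":0,"dx":0,"dy":0,"dz":0,"fingers":255},
    {"wx":0,"wy":0,"wz":0,"dx":0,"dy":0,"dz":0,"fingers":255},
    {"wx":0,"wy":0,"wz":0,"dx":0,"dy":0,"dz":0,"fingers":255},
    {"wx":0,"wy":0,"wz":0,"dx":0,"dy":0,"dz":0,"fingers":255},
    {"wx":0,"wy":0,"wz":0,"dx":0,"dy":0,"dz":0,"fingers":255},
  ],
)

```text
t: 20.18
tool_pos: [0.5305, 0.1468, 0.1606]
orientation: [0.154, -3.096, -0.019]
force: [-0.4, -0.5, -2.2]
opening: 0.0316
```

Run:
```python
from h import *
show(); s=robot.read_state(); im=snap('wrist','w18.png'); show()
```

```text
t 20.18 pos [0.5305 0.1468 0.1606] jawyaw 95.69 z [-0.0419  0.0102 -0.9991] F [-0.4 -0.5 -2.2] op 0.0316
t 20.23 pos [0.5306 0.1467 0.1607] jawyaw 95.68 z [-0.0417  0.0102 -0.9991] F [ 0.3  0.3 -2.1] op 0.0319
```

View pics/w18.png

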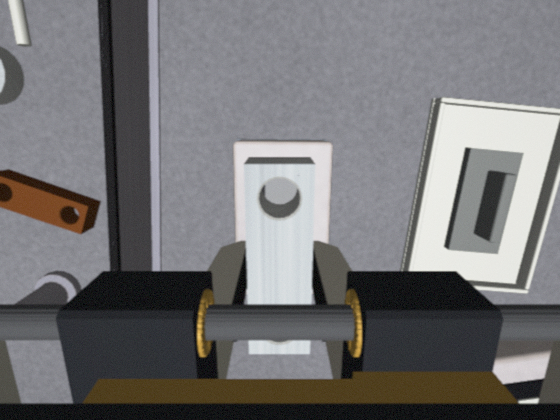

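The link is over the scanner, whose box is at (234–331, 142–), and the cap is still flat in the tray at (480,200). The tool is tilted 2.4°, so I level it and centre it at height.

Call:
send_rows(
  series=[
    {"wx":-0.005,"wy":-0.02,"wz":-0.006,"dx":1,"dy":0.4,"dz":-0.5,"fingers":255},
    {"wx":-0.004,"wy":-0.014,"wz":0,"dx":0.7,"dy":0.1,"dz":-1,"fingers":255},
    {"wx":0,"wy":0,"wz":0,"dx":0,"dy":0,"dz":-1,"fingers":255},
    {"wx":0,"wy":0,"wz":0,"dx":0,"dy":0,"dz":0,"fingers":255},
    {"wx":0,"wy":0,"wz":0,"dx":0,"dy":0,"dz":0,"fingers":255},
    {"wx":0,"wy":0,"wz":0,"dx":0,"dy":0,"dz":0,"fingers":255},
    {"wx":0,"wy":0,"wz":0,"dx":0,"dy":0,"dz":0,"fingers":255},
    {"wx":0,"wy":0,"wz":0,"dx":0,"dy":0,"dz":0,"fingers":255},
  ],
)

```text
t: 20.9
tool_pos: [0.5482, 0.1468, 0.1367]
orientation: [0.135, -3.133, -0.002]
force: [0.1, -0.3, -2.0]
opening: 0.0315
```

Run:
```python
from h import *
s=robot.read_state(); show(s); im=snap('wrist','w19.png'); show()
z=s['tool_pos'][2]+.0235+.026; print('ztop',z)
for y in (170,200,220,240,345,350,356,362): print(y,im[y,230:330:2].max(1))
print(im[150:180,282].max(1),im[335:365,270].max(1))
cv2.imwrite('pics/c19.png',cv2.cvtColor(cv2.resize(im[130:370,180:390],None,fx=2.5,fy=2.5,interpolation=2),4))
```

```text
t 20.9 pos [0.5482 0.1468 0.1367] jawyaw 94.92 z [-0.0059  0.0012 -1.    ] F [ 0.1 -0.3 -2. ] op 0.0315
t 20.95 pos [0.5483 0.1469 0.1367] jawyaw 94.92 z [-0.0056  0.0013 -1.    ] F [ 0.1 -0.6 -2.2] op 0.0319
ztop 0.18615488632549104
170 [146 140 202 219 220 219 220 212 210 209 215 215 217 215 216 208 207 211
 216 214 218 217 213 213 221 223 213 218 220 224 226 223 222 216 218 219
 220 220 219 223 219 217 218 222 221 222 221 220 220 221]
200 [144 140 160 211 220 219 219 214 211 212 215 217 218 211 169  91  80  79
  89 125 166 172 172 172 172 171 174 174 172 171 129  86  78  77  89 166
 211 220 220 218 217 215 219 223 222 221 223 224 223 222]
220 [142 145 139 197 213 217 218 212 213 213 211 219 218 218 220 214 207 213
 220 217 212 215 206 196 199 199 203 207 218 222 225 222 218 218 219 220
 223 220 220 218 219 219 220 225 224 222 225 223 221 222]
240 [144 149 145 168 202 190 180 182 204 215 218 214 219 220 222 218 211 216
 217 211 218 220 214 215 222 221 218 222 222 224 224 222 219 219 216 220
 219 219 219 216 219 214 183 182 194 214 223 223 223 223]
345 [ 82 100 139 143 140 147 147 1
[... 343 characters left out ...]
3 147 152 146 140 141 146 145 130  85]
356 [103 144 145 149 146 141 141 144 139 138 148 145 148 141 141 142 140 140
 144 145 144 144 143 142 141 139 142 140 137 143 149 152 150 146 144 139
 140 150 148 147 150 148 140 146 146 149 146 140 148 116]
362 [139 142 148 145 141 142 139 137 143 133 142 145 148 148 147 143 138 136
 148 149 142 139 141 136 143 146 148 150 141 141 142 149 147 147 147 142
 145 146 147 147 148 152 152 148 149 147 145 147 149 145]
[ 58  63  62  61  59  71  81  85  88  83  84  83  88 120 182 213 219 218
 217 220 213 215 216 215 218 217 207 191 178 174] [104  99 100  96 106 141 182 194 204 216 218 214 219 218 216 215 217 216
 209 173 151 144 148 145 143 144 145 142 141 146]
```

View pics/c19.png

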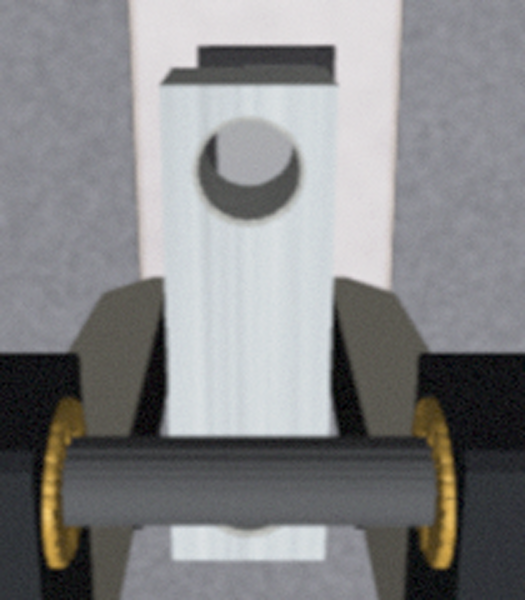

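Run:
```python
from h import *
i=robot.camera_info('wrist'); K=i['intrinsics']; T=np.array(i['tool_from_camera'])
s=robot.read_state(); R,p=pose(s)
uv=np.array([[244.8,163.6],[314.4,163.6],[310.4,353.7],[248.8,354]])
d=np.c_[(uv[:,0]-K[0,2])/K[0,0],-(uv[:,1]-K[1,2])/K[1,1],-np.ones(4)]@T[:3,:3].T
P=T[:3,3]+d*((-.0495-T[2,3])/d[:,2])[:,None]
print(P.round(4),P.mean(0).round(4),'L',np.linalg.norm(P[0]-P[3]),'W',np.linalg.norm(P[0]-P[1]))
a=P[:2].mean(0)-P[2:].mean(0); print('link yaw in tool deg',np.degrees(np.arctan2(a[1],a[0])))
c=R@P.mean(0)+p; print('link centre world top',c)
im=cv2.cvtColor(cv2.imread('pics/w19.png'),4); m=cv2.medianBlur(im,3)
```

```text
[[ 0.0515 -0.0141 -0.0495]
 [ 0.0515  0.0169 -0.0495]
 [-0.0485  0.0176 -0.0495]
 [-0.0487 -0.0147 -0.0495]] [ 0.0014  0.0014 -0.0495] L 0.10020269901699351 W 0.030976462542680633
link yaw in tool deg -0.03108217011332463
link centre world top [0.54705034 0.14806105 0.18625029]
```

The link reads 100.2 mm long, so its height in the grip is right, and it is straight in the jaws (−0.03°). I need +3.5 mm x, +5.9 mm y and +0.35° yaw, then down most of the way.

Call:
send_rows(
  series=[
    {"wx":-0.001,"wy":-0.004,"wz":0.006,"dx":0.3,"dy":0.5,"dz":-0.5,"fingers":255},
    {"wx":0,"wy":0,"wz":0,"dx":0,"dy":0,"dz":-1.2,"fingers":255},
    {"wx":0,"wy":0,"wz":0,"dx":0,"dy":0,"dz":-1.2,"fingers":255},
    {"wx":0,"wy":0,"wz":0,"dx":0,"dy":0,"dz":-0.8,"fingers":255},
    {"wx":0,"wy":0,"wz":0,"dx":0,"dy":0,"dz":0,"fingers":255},
    {"wx":0,"wy":0,"wz":0,"dx":0,"dy":0,"dz":0,"fingers":255},
    {"wx":0,"wy":0,"wz":0,"dx":0,"dy":0,"dz":0,"fingers":255},
    {"wx":0,"wy":0,"wz":0,"dx":0,"dy":0,"dz":0,"fingers":255},
  ],
)

```text
t: 21.62
tool_pos: [0.5505, 0.1526, 0.0946]
orientation: [0.146, -3.135, -0.0]
force: [-0.2, -0.3, -2.0]
opening: 0.0315
```

Run:
```python
from h import *
show()
```

```text
t 21.62 pos [0.5505 0.1526 0.0946] jawyaw 95.35 z [-3.2e-03 -1.0e-04 -1.0e+00] F [-0.2 -0.3 -2. ] op 0.0315
```

Call:
send_rows(
  series=[
    {"wx":0,"wy":-0.003,"wz":-0.001,"dx":0.15,"dy":0,"dz":-0.6,"fingers":255},
    {"wx":0,"wy":0,"wz":0,"dx":0,"dy":0,"dz":-1,"fingers":255},
    {"wx":0,"wy":0,"wz":0,"dx":0,"dy":0,"dz":-0.7,"fingers":255},
    {"wx":0,"wy":0,"wz":0,"dx":0,"dy":0,"dz":0,"fingers":255},
    {"wx":0,"wy":0,"wz":0,"dx":0,"dy":0,"dz":0,"fingers":255},
    {"wx":0,"wy":0,"wz":0,"dx":0,"dy":0,"dz":0,"fingers":255},
    {"wx":0,"wy":0,"wz":0,"dx":0,"dy":0,"dz":0,"fingers":255},
  ],
)

```text
t: 22.2
tool_pos: [0.5527, 0.1525, 0.0698]
orientation: [-0.144, 3.137, 0.0]
force: [0.6, 0.1, -1.5]
opening: 0.0313
```

Run:
```python
from h import *
show(); im=snap('wrist','w20.png'); im2=snap('side','s20.png')
cv2.imwrite('pics/c20.png',cv2.cvtColor(np.hstack([cv2.resize(im[110:370,150:410],(400,400)),cv2.resize(im2[120:210,240:330],(400,400),interpolation=2)]),4))
```

```text
t 22.2 pos [0.5527 0.1525 0.0698] jawyaw 95.27 z [ 1.4e-03  1.0e-04 -1.0e+00] F [ 0.6  0.1 -1.5] op 0.0313
```

View pics/c20.png

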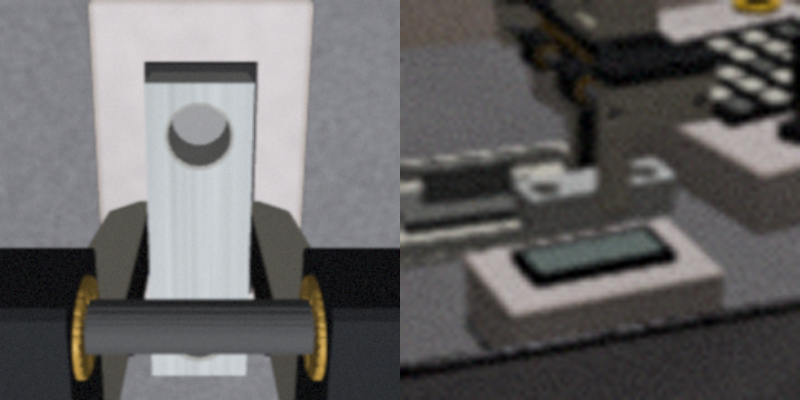

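The link sits over the frame: laterally, link centre 200 versus frame centre 201 in the crop. I check the along-length position using the visible frame end.

Run:
```python
from h import *
s=robot.read_state(); R,p=pose(s)
im=cv2.imread('pics/w20.png'); print(im[140:172,255].max(1)); print(im[140:172,290].max(1)); print(im[153,235:330].max(1)); print(im[349:358,270].max(1)); print(im[190,235:330].max(1))
```

```text
[214 215 215 214 213 216 215 213 217 191 103  46  51  59  61  57  62  77
  78  79  79  81  81 113 173 199 205 201 201 204 203 207]
[214 211 213 216 216 214 216 216 212 192 103  42  55  62  58  62  66  75
  84  82  81  79  85 120 180 215 217 217 216 214 216 219]
[212 217 214 216 218 214 213 212 172  95  59  55  51  63  53  57  50  53
  60  54  59  54  56  61  54  56  57  57  49  56  61  56  56  52  61  56
  58  56  57  61  60  59  62  60  59  56  56  59  59  57  59  54  59  54
  56  62  61  59  55  62  54  53  56  56  61  57  52  59  57  62  58  60
  59  55  54  56  62  58  56  55  53  84 155 207 217 218 215 212 214 214
 212 217 213 213 215]
[202 207 201 206 194 161 138 137 134]
[205 206 208 208 210 210 212 210 207 206 199 198 199 198 203 201 201 205
 204 206 204 205 201 191 174 145 118 136 156 164 166 163 164 165 166 162
 164 163 162 164 163 162 161 163 164 165 164 162 161 161 166 162 164 163
 164 161 164 161 161 164 162 139 109 127 166 191 205 209 207 205 206 210
 208 207 207 206 206 205 201 168 117 151 200 212 210 212 211 211 212 213
 210 212 214 211 213]
```

Run:
```python
from h import *
s=robot.read_state(); R,p=pose(s); show(s)
ex=-R[:,0]; ey=-R[:,1]*1.0
ez=np.array([0,0,1.]); ey=np.cross(ez,ex)
zt=p[2]+.0495
F=ray('wrist',[[280.2,149.7]],.068,s)[0]; FL=ray('wrist',[[243.3,153],[317,153]],.068,s)
L0=ray('wrist',[[280,163.4]],zt,s)[0]; L1=ray('wrist',[[279.6,354.2]],zt,s)[0]
for n,q in(('frame end',F),('link near end',L0),('link far end',L1),('fl',FL[0]),('fr',FL[1])): print(n,((q-p)@ex*1000).round(1),((q-p)@ey*1000).round(1),q.round(4))
```

```text
t 22.3 pos [0.5528 0.1525 0.07  ] jawyaw 95.27 z [ 1.7e-03  2.0e-04 -1.0e+00] F [ 0.7 -0.  -1.6] op 0.0314
frame end -52.4 1.8 [0.5005 0.1495 0.068 ]
link near end -51.6 1.5 [0.5012 0.1493 0.1195]
link far end 48.9 1.4 [0.6013 0.1584 0.1195]
fl -50.5 -20.2 [0.5044 0.1278 0.068 ]
fr -50.5 23.7 [0.5004 0.1715 0.068 ]
```

Link is about 0.8 mm long of centre and within 0.4 mm across. Last 15 mm down.

Call:
send_rows(
  series=[
    {"wx":0,"wy":0.001,"wz":0,"dx":-0.1,"dy":0.03,"dz":-0.5,"fingers":255},
    {"wx":0,"wy":0,"wz":0,"dx":0,"dy":0,"dz":-0.5,"fingers":255},
    {"wx":0,"wy":0,"wz":0,"dx":0,"dy":0,"dz":-0.2,"fingers":255},
    {"wx":0,"wy":0,"wz":0,"dx":0,"dy":0,"dz":0,"fingers":255},
    {"wx":0,"wy":0,"wz":0,"dx":0,"dy":0,"dz":0,"fingers":255},
    {"wx":0,"wy":0,"wz":0,"dx":0,"dy":0,"dz":0,"fingers":255},
    {"wx":0,"wy":0,"wz":0,"dx":0,"dy":0,"dz":0,"fingers":255},
  ],
)

```text
t: 22.88
tool_pos: [0.5521, 0.153, 0.0573]
orientation: [-0.144, 3.137, 0.0]
force: [-0.1, 0.8, -1.6]
opening: 0.0319
```

Run:
```python
from h import *
show(); im=snap('wrist','w21.png'); im2=snap('side','s21.png')
cv2.imwrite('pics/c21.png',cv2.cvtColor(np.hstack([cv2.resize(im[110:370,150:410],(400,400)),cv2.resize(im2[120:210,240:330],(400,400),interpolation=2)]),4))
```

```text
t 22.88 pos [0.5521 0.153  0.0573] jawyaw 95.27 z [ 1.6e-03  3.0e-04 -1.0e+00] F [-0.1  0.8 -1.6] op 0.0319
```

View pics/c21.png

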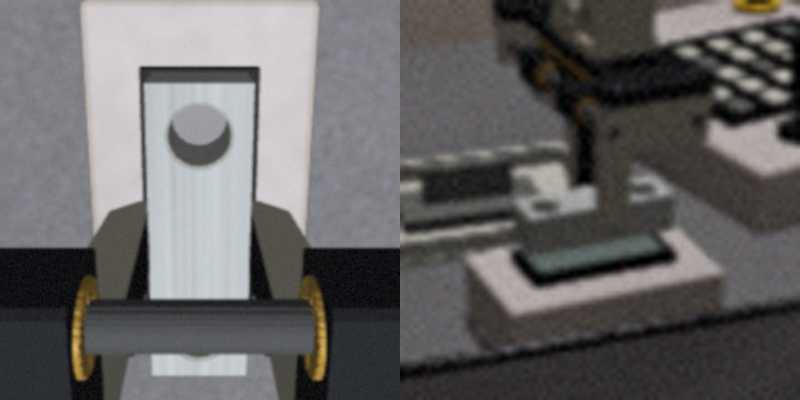

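The link hangs 12–13 mm above the frame, centred, with an even dark margin on both sides. I go a last 2.5 mm down and settle.

Call:
send_rows(
  series=[
    {"wx":0,"wy":0.001,"wz":0,"dx":-0.02,"dy":0,"dz":-0.25,"fingers":255},
    {"wx":0,"wy":0,"wz":0,"dx":0,"dy":0,"dz":0,"fingers":255},
    {"wx":0,"wy":0,"wz":0,"dx":0,"dy":0,"dz":0,"fingers":255},
    {"wx":0,"wy":0,"wz":0,"dx":0,"dy":0,"dz":0,"fingers":255},
    {"wx":0,"wy":0,"wz":0,"dx":0,"dy":0,"dz":0,"fingers":255},
    {"wx":0,"wy":0,"wz":0,"dx":0,"dy":0,"dz":0,"fingers":255},
  ],
)

```text
t: 23.48
tool_pos: [0.5523, 0.153, 0.055]
orientation: [-0.144, 3.137, 0.001]
force: [-0.5, -0.3, -2.2]
opening: 0.0318
```

Run:
```python
from h import *
s=robot.read_state();show(s); im=snap('wrist','w22.png'); im2=snap('side','s22.png'); show()
R,p=pose(s); ex=-R[:,0]; ey=np.cross([0,0,1],ex)
c=p+np.array([0,0,.0235])-.0014*ex
cs=[c+a*.05*ex+b*.016*ey for a in(-1,1) for b in(-1,1)]
print('pred side underside corners',proj('side',cs).round(1).tolist())
print('frame top corners',proj('side',[np.array([.5505,.1527,.068])+a*.05*ex+b*.022*ey for a in(-1,1) for b in(-1,1)]).round(1).tolist())
cv2.imwrite('pics/c22.png',cv2.cvtColor(cv2.resize(im2[145:205,250:330],None,fx=9,fy=9,interpolation=2),4))
print(im[145:172,280].max(1)); print(im[156,235:330].max(1))
```

```text
t 23.48 pos [0.5523 0.153  0.055 ] jawyaw 95.27 z [ 1.4e-03  5.0e-04 -1.0e+00] F [-0.5 -0.3 -2.2] op 0.0318
t 23.58 pos [0.5523 0.153  0.055 ] jawyaw 95.27 z [ 1.5e-03  5.0e-04 -1.0e+00] F [ 0.1 -0.6 -1.1] op 0.0319
pred side underside corners [[269.7, 178.0], [265.6, 173.5], [301.7, 172.0], [297.0, 167.7]]
frame top corners [[270.4, 182.3], [264.8, 175.9], [302.4, 176.1], [296.0, 170.1]]
[210 211 214 212 212 210 210 188  95  30  55  63  73  78  80  79  77  83
 117 174 202 207 209 207 209 208 208]
[209 210 211 207 169 104  62  53  54  52  53  57  55  64  62  62  60  60
  65  65  62  63  67  62  62  58  60  61  64  65  61  62  62  65  60  65
  60  64  61  63  63  60  61  67  59  63  65  64  65  61  63  64  65  62
  59  64  67  63  62  64  65  64  59  65  65  62  63  65  64  63  62  64
  64  63  65  59  54  53  60  58  58  50  55  84 155 206 212 213 209 211
 211 210 210 213 210]
```

View pics/c22.png

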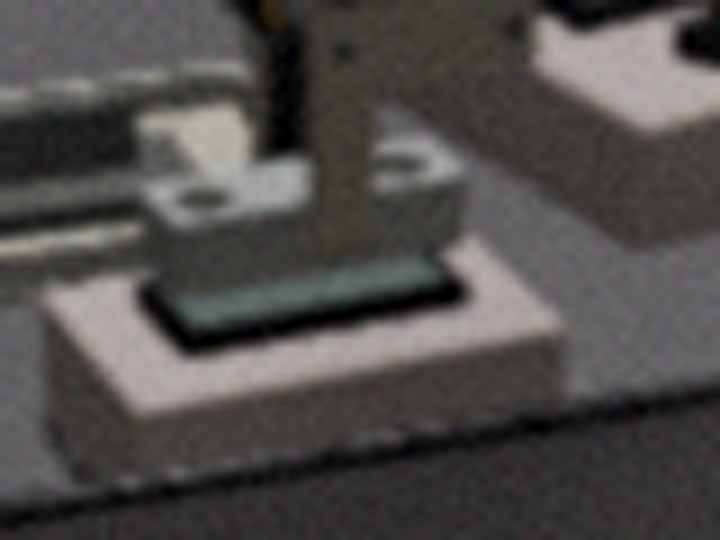

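Run:
```python
from h import *
s=robot.read_state(); R,p=pose(s); ex=-R[:,0]; ey=np.cross([0,0,1],ex)
im=cv2.imread('pics/w22.png'); print(im[172,235:330].max(1)); 
f=lambda uv,z:[((q-p)@ex*1000).round(1) for q in ray('wrist',uv,z,s)]+[((q-p)@ey*1000).round(1) for q in ray('wrist',uv,z,s)]
print('frame end',f([[280,152.7]],.068),'sides',f([[239.6,156],[318.9,156]],.068))
print('link end',f([[280,163.2]],p[2]+.0495),f([[244.5,165],[315.3,165]],p[2]+.0495))
im2=snap('top','t22.png')
```

```text
[213 211 215 212 191 139  76  65 121 171 193 195 195 195 197 199 202 202
 202 201 202 205 206 199 198 193 194 192 193 198 201 201 196 198 201 200
 205 203 201 198 198 201 204 206 208 209 207 200 201 203 204 205 207 209
 215 214 210 210 205 205 204 206 202 204 202 204 201 205 207 206 204 204
 206 203 202 201 203 201 203 186 136  73  56 105 170 207 213 211 212 210
 212 214 214 213 211]
frame end [np.float64(-52.3), np.float64(1.6)] sides [np.float64(-50.5), np.float64(-50.5), np.float64(-20.7), np.float64(23.1)]
link end [np.float64(-51.7), np.float64(1.5)] [np.float64(-50.9), np.float64(-50.9), np.float64(-14.3), np.float64(17.2)]
```

View pics/t22.png

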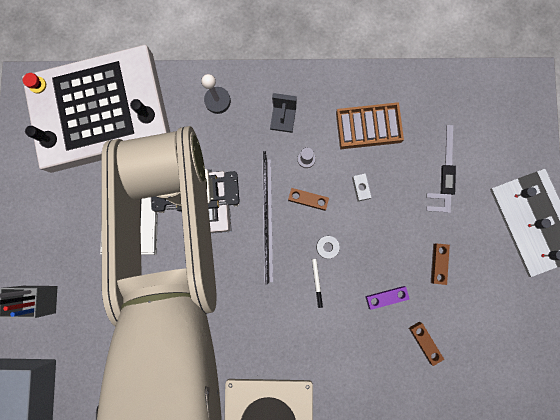

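Within 1 mm along and 0.3 mm across. The arm is still, and every bystander is at its starting pixel. I hand in.

Run:
```python
from h import *
show(); print(robot.close_job())
```

```text
t 23.63 pos [0.5523 0.1531 0.055 ] jawyaw 95.27 z [ 1.4e-03  5.0e-04 -1.0e+00] F [-1.   0.3 -1.7] op 0.0314
the job is handed in; nothing more can be done
None
```

The dust cap is lying flat, rib up, in the tray, and the link was held still over the scanner's window when I handed in at 23.6 s. The hand-in gives no verdict, so what follows is my own last checks.

- **Link position:** its underside is about 10–11 mm above the frame, by the robot's height. It is centred on the glass to within about 1 mm along its length and 0.3 mm across. Its yaw matches the window to about 0.1°, and its tilt is under 0.1°.
- **Forces and surroundings:** I saw no contact force in any reading I took. In the last overhead picture the other parts and gauges are at their starting pixels.

**Checks that failed or disagreed:**
- **First cap grasp:** the fingers closed on nothing, about 9 mm above the rib and touching nothing. The real fingertips sit about 31 mm short of the reported TCP, seen in both the side and wrist views. I corrected for this in every later move.
- **Scanner position:** the top and wrist cameras differ by about 2 mm in y. I set the final centring from the link and frame seen together in the wrist view.
- **Height in the side view:** at one corner the gap looked nearly 2 px larger than predicted, which would put the link up to about 5 mm higher there. The opposite corner agreed, and I took the difference as picture blur.

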